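# Clear the moulding bench: stop the feed, nest the caps by colour, set the feed to slow

### The job

Stop the feed first by setting its lever on the red mark. With the feed stopped, put all the bell caps away as two upright nested stacks, mouth down and each cap fully seated over the one below: the black caps centred on the black-faced stacking disc, the white caps centred on the white-faced one. Once all are nested, set the lever on the yellow slow mark and leave the grey bushings where they stand.

Things in the scene. Friction and masses are not known exactly. Their poses are not given: they have to be found in the camera images.
- black1: black rubber bell cap standing mouth down: hollow conical skirt, 90 mm across at the mouth, 56 mm at 42 mm height (wall 5 mm), then a solid cylindrical head 44 mm across up to 60 mm; small brass insert on top; 0.1 kg. Origin: centre of the mouth (underside), z up. Set over another cap it seats 18 mm above it, with 2 mm of play. Grip it by the head. May be absent
- black2: black rubber bell cap standing mouth down: hollow conical skirt, 90 mm across at the mouth, 56 mm at 42 mm height (wall 5 mm), then a solid cylindrical head 44 mm across up to 60 mm; small brass insert on top; 0.1 kg. Origin: centre of the mouth (underside), z up. Set over another cap it seats 18 mm above it, with 2 mm of play. Grip it by the head. May be absent
- black3: black rubber bell cap standing mouth down: hollow conical skirt, 90 mm across at the mouth, 56 mm at 42 mm height (wall 5 mm), then a solid cylindrical head 44 mm across up to 60 mm; small brass insert on top; 0.1 kg. Origin: centre of the mouth (underside), z up. Set over another cap it seats 18 mm above it, with 2 mm of play. Grip it by the head. May be absent
- white1: milky-white polyurethane bell cap standing mouth down: hollow conical skirt, 90 mm across at the mouth, 56 mm at 42 mm height (wall 5 mm), then a solid cylindrical head 44 mm across up to 60 mm; small brass insert on top; 0.1 kg. Origin: centre of the mouth (underside), z up. Set over another cap it seats 18 mm above it, with 2 mm of play. Grip it by the head. May be absent
- white2: milky-white polyurethane bell cap standing mouth down: hollow conical skirt, 90 mm across at the mouth, 56 mm at 42 mm height (wall 5 mm), then a solid cylindrical head 44 mm across up to 60 mm; small brass insert on top; 0.1 kg. Origin: centre of the mouth (underside), z up. Set over another cap it seats 18 mm above it, with 2 mm of play. Grip it by the head. May be absent
- white3: milky-white polyurethane bell cap standing mouth down: hollow conical skirt, 90 mm across at the mouth, 56 mm at 42 mm height (wall 5 mm), then a solid cylindrical head 44 mm across up to 60 mm; small brass insert on top; 0.1 kg. Origin: centre of the mouth (underside), z up. Set over another cap it seats 18 mm above it, with 2 mm of play. Grip it by the head. May be absent
- white4: milky-white polyurethane bell cap standing mouth down: hollow conical skirt, 90 mm across at the mouth, 56 mm at 42 mm height (wall 5 mm), then a solid cylindrical head 44 mm across up to 60 mm; small brass insert on top; 0.1 kg. Origin: centre of the mouth (underside), z up. Set over another cap it seats 18 mm above it, with 2 mm of play. Grip it by the head. May be absent
- pad_black_top (a point): centre of the top face of the black stacking disc: a round plate let into the bench, flush with its top (at bench height), 132 mm across: black face 116 mm across with a bright rim; z up
- pad_white_top (a point): centre of the top face of the white stacking disc: a round plate let into the bench, flush with its top (at bench height), 132 mm across: white face 116 mm across with a bright rim; z up
- feed_lever (a joint): angle of the feed lever, rad, 0 to 1.4, stays where it is left. 0 leans 0.7 rad towards the box's -x, 0.7 is upright, 1.4 leans 0.7 rad towards its +x. Painted stripes on the black drum below it mark green (run) at 0.15, red (stop) at 0.70, yellow (slow) at 1.20
- feed_knob (a point): centre of the orange ball, 28 mm across, at the top end of the feed lever (10 mm steel rod, 120 mm from hinge to ball centre)
- feed_hinge (a point): centre of the lever's hinge, 55 mm above the bench, in the grey feed box (130 x 100 mm, 55 mm high, with a black drum of 45 mm radius about the hinge axis). Its axes are the box's: y along the hinge, z up, x the way the lever swings as its angle grows
- bushing1: dark grey solid bushing, a bystander: cylinder 60 mm across, 45 mm high, black bore mark on top; origin at the centre of its underside
- bushing2: dark grey solid bushing, a bystander: cylinder 60 mm across, 45 mm high, black bore mark on top; origin at the centre of its underside
Not all that is in view belongs to the job. Leave any brown look-alike of the black2 alone.

How it is judged:
By the outcome, as a careful person would: the job done as asked, in the order asked, and still so for the second after the job is handed in, with the robot touching nothing.
Of black1, black2, black3 only 2 to 3 are there at a start; the rules pass over those that are not, and their reading is None.
Of white1, white2, white3, white4 only 3 to 4 are there at a start; the rules pass over those that are not, and their reading is None.
At some moment in a run one of black1, black2, black3, white1, white2, white3, white4 may be knocked a few centimetres aside while the robot is not near it.
It also fails if it takes over 208 s, if anything falls off the work surface, if the arm or the gripper's body presses on something with over 40 N, if the wrist force passes 120 N, or if a joint passes its speed limit or range.

### The arm

A 6-joint arm with a two-finger parallel gripper is mounted at the origin on the work surface. World frame = base frame: x ahead of the robot, y to its left, z up, the work surface at z = 0. Lengths are in m, angles in rad, forces in N, time in s.
With the tool pointing down it reaches from about 0.325 to 0.9 m from the base axis. Payload 6.1 kg.
Tool frame: the origin (TCP) lies at the very end of the fingers, on their centre line; the grasp point (between the pads) lies 19 mm behind it; z points along the fingers, y is the line along which they close (so a half turn about z gives the same grasp; the last joint's range is limited). The gripper opens to 85 mm and grips with 20 to 120 N. Pads are 22 mm wide; open, the fingers measure 114 mm over their backs; the gripper's body (76 mm by 85 mm) begins 54 mm behind the grasp point. The pads swing forward as they close: fully open they stand 13 mm farther back than shut.
Start: joints at [-1.341, 0.22, 1.526, -0, 1.395, -0.126], TCP at [0.218, -0.586, 0.231] pointing down, gripper open.
Joint ranges: [-2.98, 2.98], [-0.91, 2.08], [0.09, 2.57], [-1.24, 4.39], [0.2, 2.65], [-2.68, 2.68]. Speed limits (rad/s): [2.57, 2.57, 3.01, 3.14, 3.14, 3.14].

### API

Orientations are given as a unit quaternion [x, y, z, w].
In Python, from plant import sensors, cams, job gives the robot as it stands. The module is installed in compiled form; this text tells all that it offers.
- The arm moves only by the shell command python3 -m creep 'ROWS' [OPENING] [FORCE]. ROWS is JSON, a list of rows, each a list of 2 entries, a list of its own where there are three numbers: the shift along the tool's x, y, z scaled (see below), then the turn, a rotation vector about the tool's x, y, z scaled (see below). A call has exactly 10 rows; each row shifts and turns the commanded pose from where the row before left it, along the tool's axes as they then stand; what a row does not reach is not made up. The controller multiplies each number of a shift by 0.08 m and each number of a turn by 90 degrees. A row lasts 1/8 s, in which the tool goes at most 62.5 mm and 10.7 degrees, less where a joint would pass 70% of its speed; a pose out of reach is approached as far as the arm can. A call with a number of a shift or a turn outside -1 to 1 is refused whole. A call with a gripper value outside its range is refused whole. OPENING is the opening, from 0 (shut) to 1 (fully open), set as the call begins (- or left out, the last holds). The fingers move at their own pace and stop on an object; FORCE is the grip in N (left out, the last holds). Time passes only in rows, so rows that do not move let the fingers close, or fill a call up. It gives the time, the measured TCP pose, the force, the opening and the grip force at its end, in the units of the state.
- sensors.get_obs(): the state, without advancing time (a new reading comes with each control period).
- cams.capture(name): name is "scene" or "top" or "wrist"; returns the picture (420x560x3 uint8, red, green, blue); there is no depth.
- cams.calibration(name): a dict with "mtx" (3x3 intrinsics, pixels), "eye" and "orientation" of the camera in the world; the wrist camera has in their place "hand_eye" (4x4, takes a point from camera to tool coordinates, whose origin is the TCP and whose axes are the flange's). Camera axes: x right, y down, z forward; pixel columns grow to the right and rows downward; lengths in m; the calibration is good to about 2 mm. The wrist camera is an equidistant fisheye: a pixel r from the principal point sees the ray r / f radians off the axis. A picture is of the moment at which its call begins: read the wrist's pose just before it. calibration takes no time and is no camera call.
- job.finish_job(): hands the job in; it is judged then, once.
The state is a dict: "time": time; "joint_positions": joint angles; "joint_vel": joint speeds; "joint_torque": joint torques, N m; "tool_pos": TCP position; "tool_rot": TCP orientation; "wrist_force": force on the tool from outside, world axes, zero at the start; "wrist_torque": the same for the moment, N m; "grip_width": opening from 0.0 (shut) to 1.0 (fully open); "grip_force": force on a finger pad.
Only numpy, scipy, OpenCV 4.12 (cv2) and the standard library are available. Lean on these libraries where they do the work, as an engineer would, in place of code of your own. Each camera call takes 0.05 s, during which the arm holds its last target. There are 200 camera calls.

## Working session

There is one attempt and no reset: what is moved stays moved. The work goes in short steps, Python scripts to look and compute and a shell command to move; the robot and the scene stay as the last step left them, time stands still between calls to the robot, and variables do not carry over. Pictures are saved under pics/ and viewed, at most 14 in all, crops included, and the job is handed in when it is done.

```bash
mkdir -p pics
cat > h.py <<'E'
import numpy as np, cv2
from scipy.spatial.transform import Rotation as R
from plant import sensors, cams, job
def cal(n):
    c=cams.calibration(n); return c
def ray(n,u,v):
    c=cams.calibration(n); K=np.array(c["mtx"]); q=np.array(c["orientation"])
    Rm=R.from_quat(q).as_matrix() if q.size==4 else q.reshape(3,3)
    d=Rm@np.linalg.inv(K)@np.array([u,v,1.0]); return np.array(c["eye"]),d
def px(n,u,v,z):
    e,d=ray(n,u,v); return (e+d*(z-e[2])/d[2])
def proj(n,p):
    c=cams.calibration(n); K=np.array(c["mtx"]); q=np.array(c["orientation"])
    Rm=R.from_quat(q).as_matrix() if q.size==4 else q.reshape(3,3)
    x=K@(Rm.T@(np.array(p)-np.array(c["eye"]))); return x[:2]/x[2]
def wpx(u,v,z,o):
    c=cams.calibration("wrist"); K=np.array(c["mtx"]); a=np.array([(u-K[0,2])/K[0,0],(v-K[1,2])/K[1,1]])
    r=np.linalg.norm(a)+1e-12; d=np.array([*(np.sin(r)*a/r),np.cos(r)])
    H=np.array(c["hand_eye"]); Rt=R.from_quat(o["tool_rot"]).as_matrix()
    e=Rt@H[:3,3]+np.array(o["tool_pos"]); d=Rt@H[:3,:3]@d; return e+d*(z-e[2])/d[2]
def snap(n,f,crop=None,s=1):
    o=sensors.get_obs(); im=cams.capture(n)[:,:,::-1]
    if crop: x0,y0,x1,y1=crop; im=im[y0:y1,x0:x1]
    im=cv2.resize(im,None,fx=s,fy=s,interpolation=cv2.INTER_CUBIC); cv2.imwrite(f"pics/{f}.png",im); return o
E
python3 - <<'E'
from h import *
for n in ("scene","top","wrist"): print(n,cal(n)); 
snap("top","top1",s=1.42);snap("scene","scene1",s=1.42)
print(sensors.get_obs())
E
```

```text
scene {'mtx': array([[520.57655978,   0.        , 289.59759627],
       [  0.        , 520.57655978, 208.32516536],
       [  0.        ,   0.        ,   1.        ]]), 'eye': array([1.60006743, 0.32316248, 1.04075664]), 'orientation': array([ 0.50353723,  0.75002429, -0.35359535, -0.24266058])}
top {'mtx': array([[414.66385123,   0.        , 281.73344614],
       [  0.        , 414.66385123, 212.47139745],
       [  0.        ,   0.        ,   1.        ]]), 'eye': array([ 0.3871963 , -0.07788801,  1.05065726]), 'orientation': array([-0.69789799,  0.7110924 , -0.06436313,  0.05606585])}
wrist {'mtx': array([[325.1922621 ,   0.        , 276.44045365],
       [  0.        , 325.1922621 , 209.68638992],
       [  0.        ,   0.        ,   1.        ]]), 'hand_eye': array([[ 3.23594597e-04, -9.61148750e-01, -2.76030751e-01,
         7.03623556e-02],
       [ 9.99999870e-01,  4.20019906e-04, -2.90210613e-04,
         2.93969031e-04],
       [ 3.94873978e-04, -2.76030621e-01,  9.61148761e-01,
        -1.41222062e-01],
       [ 0.00000000e+00,  0.00000000e+00,  0.00000000e+00,
         1.00000000e+00]])}
{'time': 0.1, 'joint_positions': array([-1.34109817e+00,  2.21185772e-01,  1.52752396e+00,  1.50462389e-05,
        1.39468682e+00, -1.26080493e-01]), 'joint_vel': array([ 0.00091682, -0.00220606, -0.00202484,  0.00102108, -0.00148565,
       -0.00010018]), 'joint_torque': array([ 1.13375182e-05, -4.98244536e+01, -3.90547407e+01, -3.73425955e-04,
        5.71421973e-03,  3.02189846e-07]), 'tool_pos': array([ 0.21758546, -0.58531074,  0.23027035]), 'tool_rot': array([ 9.84219209e-01,  1.76951224e-01, -3.93123248e-05, -9.01120992e-04]), 'wrist_force': array([ 0.00656815,  0.09941066, -0.16972582]), 'wrist_torque': array([-0.03689166, -0.01047662, -0.03432666]), 'grip_force': 0.0, 'grip_width': 0.9996893081394218}
```

View pics/top1.png

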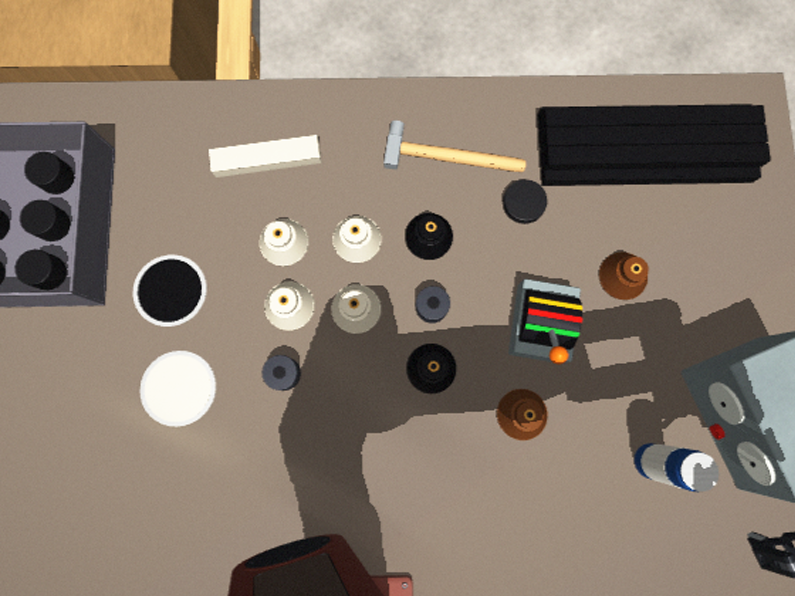

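View pics/scene1.png

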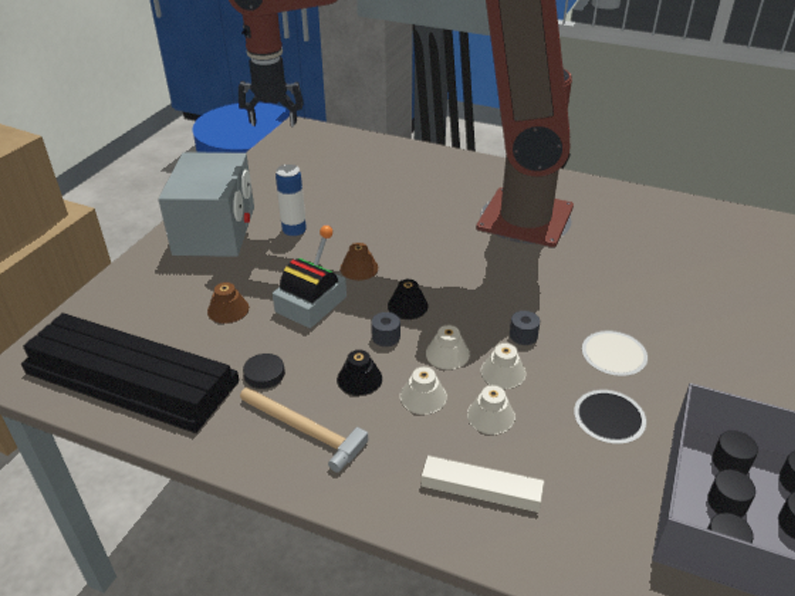

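Two black caps (heads at 430,228 and 432,367 in the enlarged top view) and four white caps (278,234; 355,232; 284,300; 354,303). Black pad is at 170,290, white pad at 178,388, knob at 559,354. Next, a close crop for accuracy.

Run:
```python
from h import *
snap("top","top2",(90,145,420,305),2.4)
im=cv2.imread("pics/top1.png")
im=cams.capture("top"); 
hsv=cv2.cvtColor(im,cv2.COLOR_RGB2HSV)
# brass / orange blobs
m=((hsv[...,1]>120)&(hsv[...,2]>90)&(hsv[...,0]>8)&(hsv[...,0]<28)).astype(np.uint8)
n,l,st,c=cv2.connectedComponentsWithStats(m)
for i in range(1,n):
    if 3<st[i,4]<300 and c[i][1]>140: print("brass",c[i].round(1),st[i,4],px("top",*c[i],0.061)[:2].round(4))
# discs: bright blobs for white/rim
g=cv2.cvtColor(im,cv2.COLOR_RGB2GRAY); b=(g>190).astype(np.uint8)
cs,_=cv2.findContours(b,cv2.RETR_EXTERNAL,cv2.CHAIN_APPROX_NONE)
for k in cs:
    if cv2.contourArea(k)>1500:
        e=cv2.fitEllipse(k); print("disc",e,px("top",*e[0],0)[:2].round(4))
```

```text
brass [303.1 159.1] 38 [ 0.6908 -0.1469]
brass [249.4 161.6] 24 [ 0.6865 -0.0137]
brass [195.2 163.5] 24 [0.684  0.1197]
brass [422.  194.5] 4 [ 0.596  -0.4355]
brass [199.4 210.9] 27 [0.565  0.1079]
brass [390.6 213.1] 137 [ 0.5513 -0.3555]
brass [248.8 213.1] 26 [ 0.5574 -0.0115]
brass [393.  249.8] 136 [ 0.4622 -0.3556]
brass [305.1 257.8] 28 [ 0.4472 -0.1448]
disc ((124.80264282226562, 273.19586181640625), (51.01292037963867, 54.113887786865234), 42.689208984375) [0.4211 0.303 ]
disc ((118.88744354248047, 204.16067504882812), (48.795265197753906, 52.03251647949219), 54.93832778930664) [0.5971 0.326 ]
disc ((394.610107421875, 31.297216415405273), (74.70018768310547, 443.27679443359375), 92.75704193115234) [ 1.075  -0.4169]
```

View pics/top2.png

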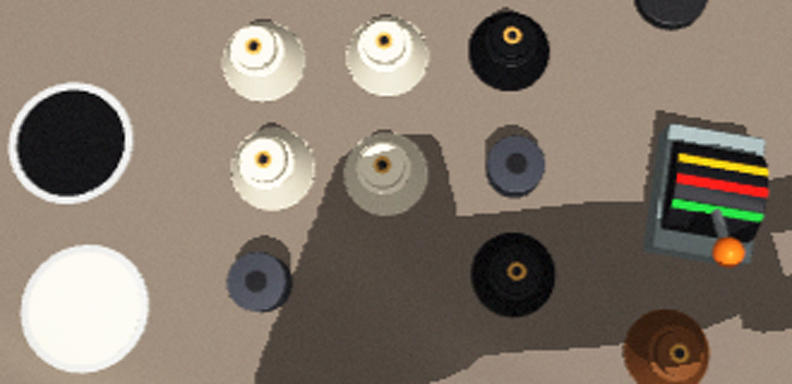

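Run:
```python
from h import *
c=lambda u,v:(u/2.4+90,v/2.4+145)
e1,d1=ray("top",393.3,249.6)
im=cams.capture("scene");hsv=cv2.cvtColor(im,cv2.COLOR_RGB2HSV)
m=((hsv[...,1]>150)&(hsv[...,2]>120)&(hsv[...,0]>5)&(hsv[...,0]<20)).astype(np.uint8)
m[:150]=0;m[180:]=0;m[:,:215]=0;m[:,245:]=0;u=np.argwhere(m).mean(0)[::-1];print(u,m.sum())
e2,d2=ray("scene",*u)
t=np.linalg.lstsq(np.c_[d1,-d2],e2-e1,rcond=None)[0]
a,b=e1+d1*t[0],e2+d2*t[1];k=(a+b)/2;print("knob",a,b)
y0=px("top",*c(677,180),.1);y1=px("top",*c(768,195),.1)
Y0=px("top",*c(680,158),.0945);Y1=px("top",*c(768,171),.0945)
g0=px("top",*c(673,203),.0934);g1=px("top",*c(763,217),.0934)
for p,q in ((Y0,Y1),(y0,y1),(g0,g1)):
  v=p-q;print("mid",(p+q)/2,"yaw(of box y)-90:",np.degrees(np.arctan2(v[1],v[0]))-90,np.linalg.norm(v))
print("lean deg",np.degrees(np.arccos((k[2]-.055)/.12)), R.from_quat(sensors.get_obs()["tool_rot"]).as_matrix().round(3))
```

```text
[229.53703704 162.83333333] 54
knob [ 0.45571279 -0.33068124  0.1519304 ] [ 0.45498672 -0.32848757  0.15125801]
mid [ 0.54458879 -0.34849239  0.0945    ] yaw(of box y)-90: -9.581797057237154 0.08659305133814273
mid [ 0.52115875 -0.3440117   0.1       ] yaw(of box y)-90: -10.538959345613009 0.08884226039505545
mid [ 0.50012648 -0.3400621   0.0934    ] yaw(of box y)-90: -9.98727301939472 0.08803803599722261
lean deg 36.39440696346876 [[ 0.937  0.348 -0.   ]
 [ 0.348 -0.937  0.001]
 [ 0.    -0.001 -1.   ]]
```

```bash
python3 -m creep '[[[0,0,-0.6],[0,0,0]],[[0,0,0],[0,0,0.113]],[[0,0,0],[0,0,0.113]],[[0,0,0],[0,0,0.112]],[[0.395,-0.611,0],[0,0,0]],[[0.395,-0.611,0],[0,0,0]],[[0.395,-0.611,0],[0,0,0]],[[0.395,-0.611,0],[0,0,0]],[[0.395,-0.611,0],[0,0,0]],[[0.395,-0.611,0],[0,0,0]]]' 1 30
python3 - <<'E'
from h import *
o=snap("wrist","w1",s=1.42)
print(o["tool_pos"],R.from_quat(o["tool_rot"]).as_matrix().round(3))
E
```

```text
time: 1.5
tool_pos: [0.4566, -0.3285, 0.2794]
tool_rot: [0.996, -0.088, 0.0, 0.0]
wrist_force: [0.3, 0.4, 0.7]
grip_width: 1.0
grip_force: 0.0
[ 0.45656523 -0.32854315  0.27942739] [[ 0.985 -0.174  0.   ]
 [-0.174 -0.985 -0.   ]
 [ 0.     0.    -1.   ]]
```

View pics/w1.png

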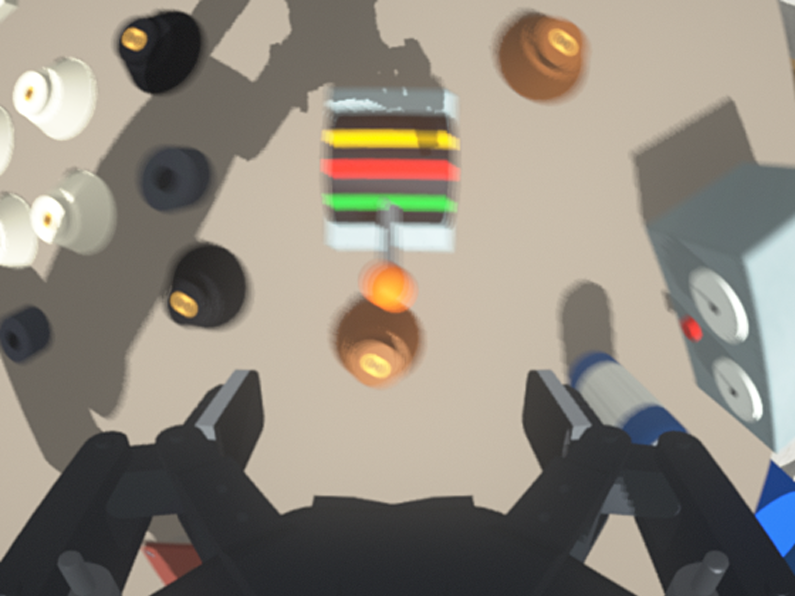

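Run:
```python
from h import *
o=snap("wrist","w2",s=1)
im=cv2.imread("pics/w2.png");hsv=cv2.cvtColor(im,cv2.COLOR_BGR2HSV)
m=((hsv[...,1]>180)&(hsv[...,2]>180)&(hsv[...,0]>5)&(hsv[...,0]<16)).astype(np.uint8)
n,l,st,c=cv2.connectedComponentsWithStats(m);i=1+np.argmax(st[1:,4]);print(c[i],st[i],o["tool_pos"])
for z in (.1516,.154): print(wpx(*c[i],z,o))
for nm,a,b,z in (("red",0,5,.1),("yel",23,32,.0945),("grn",50,75,.0934)):
  m=((hsv[...,1]>150)&(hsv[...,2]>120)&(((hsv[...,0]>=a)&(hsv[...,0]<=b))|((nm=="red")&(hsv[...,0]>174)))).astype(np.uint8);m[:, :220]=0;m[:,340:]=0;m[180:]=0;m[:60]=0
  n,l,st,c=cv2.connectedComponentsWithStats(m);i=1+np.argmax(st[1:,4]);print(nm,c[i],st[i],wpx(*c[i],z,o))
```

```text
[284.66319444 204.01388889] [272 195  30  30 288] [ 0.46073811 -0.32302564  0.27942368]
[ 0.45821423 -0.32921418  0.1516    ]
[ 0.45885125 -0.3292719   0.154     ]
red [286.16146993 125.09688196] [242 120  90  12 898] [ 0.52297647 -0.34258225  0.1       ]
yel [286.16326531 103.81360544] [242  99  89  11 735] [ 0.54393504 -0.34627599  0.0945    ]
grn [285.52659574 148.42021277] [243 145  86   9 564] [ 0.49970655 -0.33818614  0.0934    ]
```

```bash
python3 -m creep '[[[0,0,0.5],[0,0,0]],[[0,0,0.5],[0,0,0]],[[0,0,0],[0,0,0]],[[0,0,0],[0,0,0]],[[0,0,0],[0,0,0]],[[0,0,0],[0,0,0]],[[0,0,0],[0,0,0]],[[0,0,0],[0,0,0]],[[0,0,0],[0,0,0]],[[0,0,0],[0,0,0]]]'
python3 - <<'E'
from h import *
o=snap("wrist","w3",(150,60,450,300),2.4)
print(o["tool_pos"])
E
```

```text
time: 2.85
tool_pos: [0.4555, -0.3301, 0.1992]
tool_rot: [0.996, -0.087, -0.0, -0.0]
wrist_force: [1.0, 0.5, -0.5]
grip_width: 0.995
grip_force: 0.0
[ 0.45548518 -0.33005293  0.19923311]
```

View pics/w3.png

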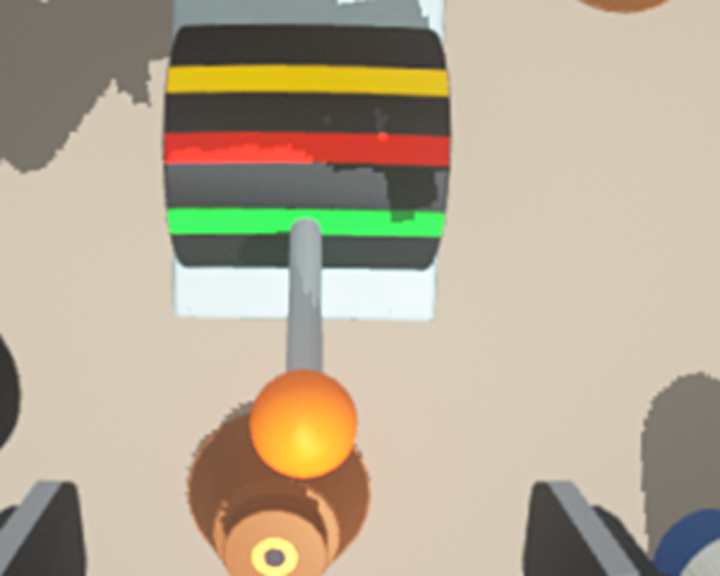

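Run:
```python
from h import *
o=sensors.get_obs()
f=lambda u,v,z:print(wpx(u/2.4+150,v/2.4+60,z,o).round(4))
f(304,424,.1516);f(306,148,.1);f(307,80,.0945);f(305,222,.0934)
```

```text
[ 0.4542 -0.33    0.1516]
[ 0.5225 -0.3427  0.1   ]
[ 0.5436 -0.3467  0.0945]
[ 0.4994 -0.3383  0.0934]
```

```bash
python3 -m creep '[[[-0.016,0,0.4],[0,0,0]],[[0,0,0.41],[0,0,0]],[[0,0,0],[0,0,0]],[[0,0,0],[0,0,0]],[[0,0,0],[0,0,0]],[[0,0,0],[0,0,0]],[[0,0,0],[0,0,0]],[[0,0,0],[0,0,0]],[[0,0,0],[0,0,0]],[[0,0,0],[0,0,0]]]'
python3 -m creep '[[[0,0,0],[0,0,0]],[[0,0,0],[0,0,0]],[[0,0,0],[0,0,0]],[[0,0,0],[0,0,0]],[[0,0,0],[0,0,0]],[[0,0,0],[0,0,0]],[[0,0,0],[0,0,0]],[[0,0,0],[0,0,0]],[[0,0,0],[0,0,0]],[[0,0,0],[0,0,0]]]' 0 25
```

```text
time: 4.15
tool_pos: [0.4542, -0.3298, 0.1345]
tool_rot: [0.996, -0.087, -0.0, -0.0]
wrist_force: [0.0, 0.5, 0.2]
grip_width: 0.996
grip_force: 0.0
time: 5.4
tool_pos: [0.4542, -0.3297, 0.1345]
tool_rot: [0.996, -0.087, -0.0, -0.0]
wrist_force: [-2.7, 3.6, 5.0]
grip_width: 0.308
grip_force: 24.6
```

```bash
python3 -m creep '[[[0.157,0,-0.098],[0,0,0]],[[0.168,0,-0.077],[0,0,0]],[[0.176,0,-0.056],[0,0,0]],[[0.182,0,-0.034],[0,0,0]],[[0.185,0,-0.011],[0,0,0]],[[0,0,0],[0,0,0]],[[0,0,0],[0,0,0]],[[0,0,0],[0,0,0]],[[0,0,0],[0,0,0]],[[0,0,0],[0,0,0]]]'
python3 - <<'E'
from h import *
o=snap("wrist","w4",(150,60,450,300),2.4)
print(o["tool_pos"],o["wrist_force"])
E
```

```text
time: 6.65
tool_pos: [0.5223, -0.3424, 0.1566]
tool_rot: [0.996, -0.088, -0.0, 0.0]
wrist_force: [-0.6, -3.3, -1.3]
grip_width: 0.307
grip_force: 25.3
[ 0.52232979 -0.34236669  0.15658817] [-0.61328323 -3.2944804  -1.28114067]
```

View pics/w4.png

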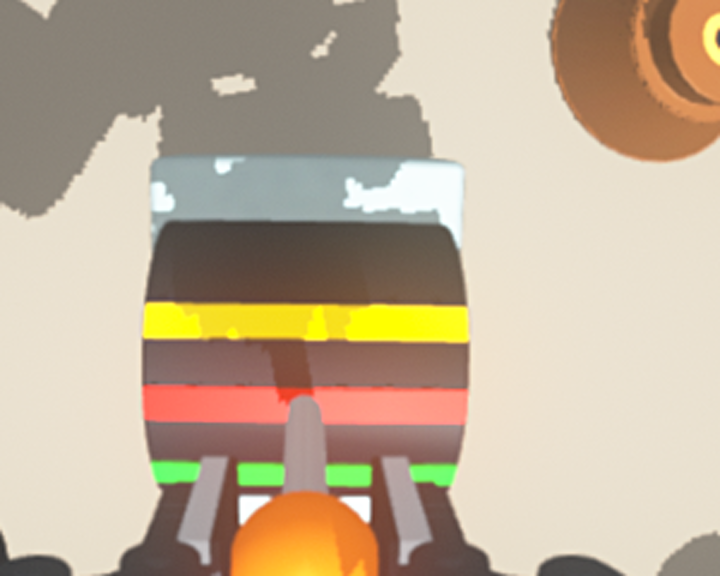

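Rod base sits on the red stripe (crop 303,400). I'll release and go above the near black cap.

```bash
python3 -m creep '[[[0,0,0],[0,0,0]],[[0,0,0],[0,0,0]],[[0,0,0],[0,0,0]],[[0,0,0],[0,0,0]],[[0,0,0],[0,0,0]],[[0,0,0],[0,0,0]],[[0,0,0],[0,0,0]],[[0,0,0],[0,0,0]],[[0,0,-0.58],[0,0,0]],[[0,0,-0.59],[0,0,0]]]' 1
python3 -m creep '[[[0,0,0],[0,0,-0.112]],[[-0.235,-0.617,0],[0,0,0]],[[-0.235,-0.617,0],[0,0,0]],[[-0.235,-0.617,0],[0,0,0]],[[-0.235,-0.617,0],[0,0,0]],[[0,0,0],[0,0,0]],[[0,0,0],[0,0,0]],[[0,0,0],[0,0,0]],[[0,0,0],[0,0,0]],[[0,0,0],[0,0,0]]]'
python3 - <<'E'
from h import *
o=snap("wrist","w5",s=1.42);print(o["tool_pos"],o["tool_rot"].round(4))
snap("top","t5",s=1.42)
im=cv2.imread("pics/t5.png");h,w=im.shape[:2]
E
```

```text
time: 7.95
tool_pos: [0.5221, -0.3416, 0.2504]
tool_rot: [0.996, -0.087, -0.001, -0.001]
wrist_force: [0.1, 0.0, 0.6]
grip_width: 1.002
grip_force: 0.0
time: 9.2
tool_pos: [0.4473, -0.1451, 0.2499]
tool_rot: [1.0, -0.0, -0.0, -0.0]
wrist_force: [0.6, -0.9, 0.1]
grip_width: 1.001
grip_force: 0.0
[ 0.44730174 -0.14513677  0.24994921] [ 1.e+00 -1.e-04 -3.e-04 -1.e-04]
```

View pics/w5.png

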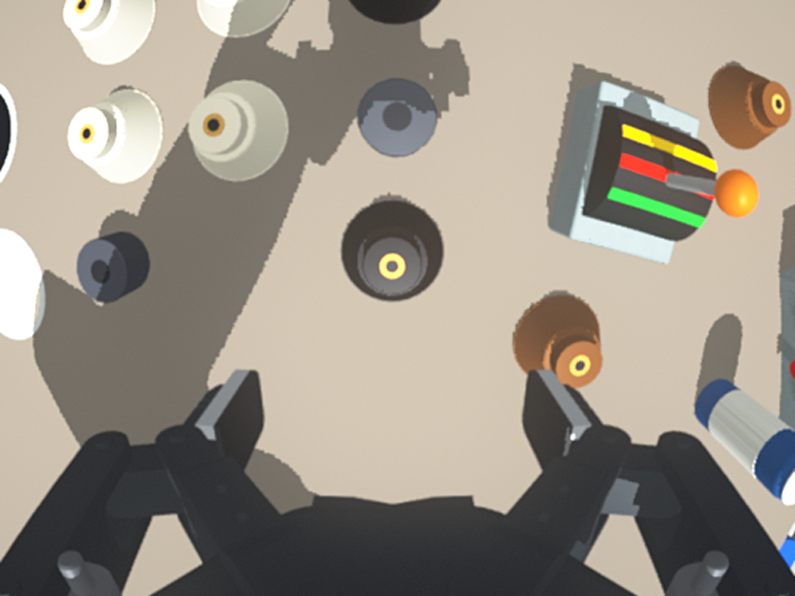

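The lever stands on red. The black cap's insert is at (392,266), ahead of the fingers as expected. I'll use a brass detector on the wrist view for fine alignment.

```bash
cat >> h.py <<'E'
def brass(z=.061,near=None):
    o=sensors.get_obs(); im=cams.capture("wrist"); hsv=cv2.cvtColor(im,cv2.COLOR_RGB2HSV)
    m=((hsv[...,1]>90)&(hsv[...,2]>90)&(hsv[...,0]>10)&(hsv[...,0]<32)).astype(np.uint8)
    m=cv2.morphologyEx(m,cv2.MORPH_CLOSE,np.ones((7,7),np.uint8))
    n,l,st,c=cv2.connectedComponentsWithStats(m)
    print("tcp",o["tool_pos"].round(4))
    for i in range(1,n):
        if 15<st[i,4]<900 and .5<st[i,2]/st[i,3]<2:
            b=(st[i,0]+(st[i,2]-1)/2,st[i,1]+(st[i,3]-1)/2); p=wpx(*b,z,o)
            d=p[:2]-o["tool_pos"][:2]
            if near is None or np.linalg.norm(p[:2]-near)<.05: print(np.round(b,1),st[i,2:5],p[:2].round(4),"d(tool units)",(d[0]/.08).round(3),(-d[1]/.08).round(3))
E
python3 -c "
from h import *
brass()"
```

```text
tcp [ 0.4473 -0.1449  0.25  ]
[57.5  4. ] [10  9 73] [0.6797 0.1183] d(tool units) 2.906 -3.29
[150.   87.5] [ 15  16 191] [ 0.5559 -0.0124] d(tool units) 1.358 -1.657
[61.  93.5] [  9  14 100] [0.5636 0.1064] d(tool units) 1.454 -3.142
[276. 187.] [ 19  19 279] [ 0.4473 -0.1445] d(tool units) -0.0 -0.006
```

```bash
python3 -m creep '[[[0,0,0.6],[0,0,0]],[[0,0,0.6],[0,0,0]],[[0,0,0.6],[0,0,0]],[[0,0,0.5],[0,0,0]],[[0,0,0.2],[0,0,0]],[[0,0,0.075],[0,0,0]],[[0,0,0],[0,0,0]],[[0,0,0],[0,0,0]],[[0,0,0],[0,0,0]],[[0,0,0],[0,0,0]]]' 1 
python3 -m creep '[[[0,0,0],[0,0,0]],[[0,0,0],[0,0,0]],[[0,0,0],[0,0,0]],[[0,0,0],[0,0,0]],[[0,0,0],[0,0,0]],[[0,0,0],[0,0,0]],[[0,0,0],[0,0,0]],[[0,0,0],[0,0,0]],[[0,0,0],[0,0,0]],[[0,0,0],[0,0,0]]]' 0 30
python3 -c "
from h import *
snap('wrist','w6',(100,100,460,400),2)"
```

```text
time: 10.6
tool_pos: [0.4477, -0.1448, 0.0448]
tool_rot: [1.0, 0.0, 0.0, 0.0]
wrist_force: [0.1, 0.7, 0.4]
grip_width: 1.001
grip_force: 0.0
time: 11.85
tool_pos: [0.4473, -0.1447, 0.0444]
tool_rot: [1.0, 0.0, 0.0, 0.0]
wrist_force: [-1.4, -0.4, 4.9]
grip_width: 0.498
grip_force: 30.3
```

View pics/w6.png

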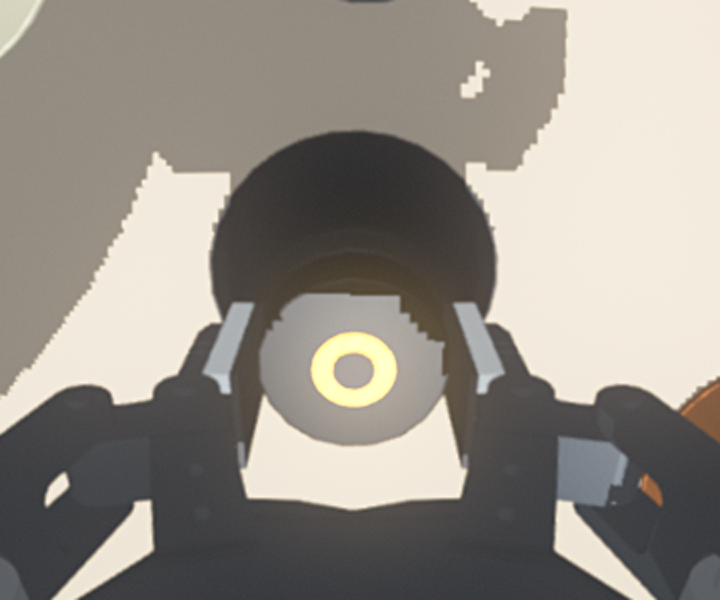

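```bash
python3 -m creep '[[[0,0,-0.3],[0,0,0]],[[0,0,-0.6],[0,0,0]],[[0,0,-0.6],[0,0,0]],[[0,0,-0.5],[0,0,0]],[[0.1,-0.32,0],[0,0,0]],[[0.19,-0.6,0],[0,0,0]],[[0.21,-0.66,0],[0,0,0]],[[0.21,-0.66,0],[0,0,0]],[[0.21,-0.66,0],[0,0,0]],[[0.21,-0.66,0],[0,0,0]]]' 
python3 -m creep '[[[0.21,-0.66,0],[0,0,0]],[[0.21,-0.66,0],[0,0,0]],[[0.2,-0.63,0],[0,0,0]],[[0.12,-0.374,0],[0,0,0]],[[0,0,0],[0,0,0]],[[0,0,0],[0,0,0]],[[0,0,0],[0,0,0]],[[0,0,0],[0,0,0]],[[0,0,0],[0,0,0]],[[0,0,0],[0,0,0]]]'
python3 - <<'E'
from h import *
o=sensors.get_obs();print(o["tool_pos"])
im=cams.capture("wrist");cv2.imwrite("pics/w7.png",im[:,:,::-1])
g=cv2.cvtColor(im,cv2.COLOR_RGB2GRAY);b=((g>200)).astype(np.uint8)
cs,_=cv2.findContours(b,cv2.RETR_EXTERNAL,cv2.CHAIN_APPROX_NONE)
for k in cs:
    if cv2.contourArea(k)>800: print(cv2.boundingRect(k),cv2.contourArea(k))
cv2.imwrite("pics/w7.png",cv2.resize(im[:,:,::-1],None,fx=1.42,fy=1.42))
E
```

```text
time: 13.15
tool_pos: [0.5375, 0.1421, 0.2034]
tool_rot: [1.0, 0.0, -0.0, 0.0]
wrist_force: [1.2, -0.5, -0.9]
grip_width: 0.499
grip_force: 31.1
time: 14.4
tool_pos: [0.5966, 0.326, 0.2044]
tool_rot: [1.0, 0.0, 0.0, -0.0]
wrist_force: [1.0, -0.4, -0.9]
grip_width: 0.498
grip_force: 31.0
[0.59658598 0.32597831 0.20439379]
(222, 299, 110, 56) 3590.0
(346, 0, 214, 420) 51666.0
(301, 0, 33, 44) 869.0
(0, 0, 328, 383) 28292.5
(0, 0, 139, 236) 10975.5
```

View pics/w7.png

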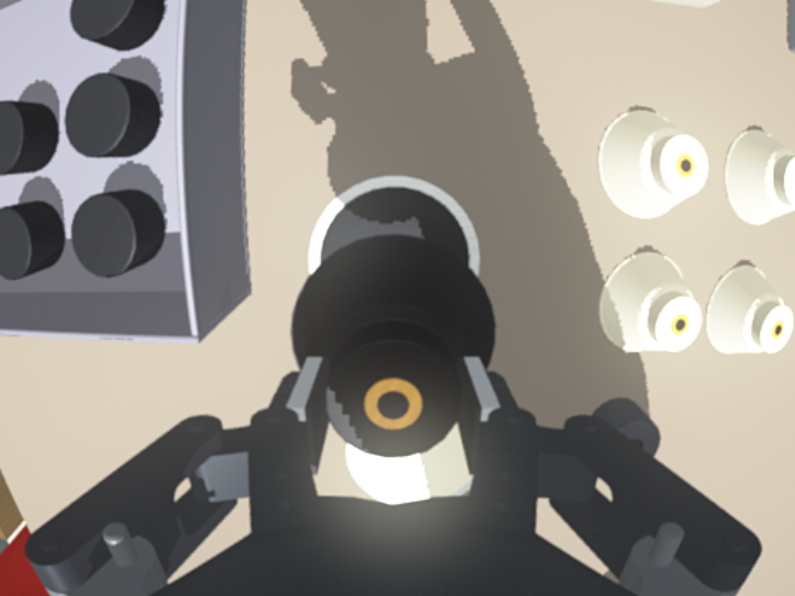

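```bash
python3 - <<'E'
from h import *
o=sensors.get_obs()
for u,v in ((394,176),(309,250),(480,250),(330,203),(458,203)): 
    p=wpx(u/1.42,v/1.42,0,o);print(p.round(4),np.linalg.norm(p[:2]-[.5971,.326]).round(4))
E
python3 -m creep '[[[0.006,0,0.6],[0,0,0]],[[0,0,0.6],[0,0,0]],[[0,0,0.4],[0,0,0]],[[0,0,0.2],[0,0,0]],[[0,0,0.1],[0,0,0]],[[0,0,0.05],[0,0,0]],[[0,0,0.02],[0,0,0]],[[0,0,0.02],[0,0,0]],[[0,0,0],[0,0,0]],[[0,0,0],[0,0,0]]]'
```

```text
[0.6614 0.325  0.    ] 0.0644
[0.6058 0.3901 0.    ] 0.0647
[0.6059 0.2589 0.    ] 0.0677
[0.6416 0.373  0.    ] 0.0647
[0.6417 0.277  0.    ] 0.0663
time: 15.7
tool_pos: [0.5971, 0.3264, 0.0453]
tool_rot: [1.0, 0.0, 0.0, -0.0]
wrist_force: [0.8, -0.9, -0.9]
grip_width: 0.504
grip_force: 31.1
```

```bash
python3 -m creep '[[[-0.006,0.009,0.014],[0,0,0]],[[0,0,0],[0,0,0]],[[0,0,0],[0,0,0]],[[0,0,0],[0,0,0]],[[0,0,0],[0,0,0]],[[0,0,0],[0,0,0]],[[0,0,0],[0,0,0]],[[0,0,0],[0,0,0]],[[0,0,0],[0,0,0]],[[0,0,0],[0,0,0]]]'
python3 -m creep '[[[0,0,0],[0,0,0]],[[0,0,0],[0,0,0]],[[0,0,0],[0,0,0]],[[0,0,0],[0,0,0]],[[0,0,0],[0,0,0]],[[0,0,0],[0,0,0]],[[0,0,-0.3],[0,0,0]],[[0,0,-0.6],[0,0,0]],[[0,0,-0.6],[0,0,0]],[[0,0,-0.6],[0,0,0]]]' 1
python3 -m creep '[[[0,0,-0.4],[0,0,0]],[[0,0,0],[0,0,0]],[[0,0,0],[0,0,0]],[[0,0,0],[0,0,0]],[[0,0,0],[0,0,0]],[[0,0,0],[0,0,0]],[[0,0,0],[0,0,0]],[[0,0,0],[0,0,0]],[[0,0,0],[0,0,0]],[[0,0,0],[0,0,0]]]'
python3 -c "
from h import *
brass()"
```

```text
time: 16.95
tool_pos: [0.5969, 0.3258, 0.0444]
tool_rot: [1.0, 0.0, 0.0, -0.0]
wrist_force: [0.3, 2.1, 5.7]
grip_width: 0.502
grip_force: 31.5
time: 18.2
tool_pos: [0.5963, 0.3255, 0.2134]
tool_rot: [1.0, 0.0, 0.0, -0.0]
wrist_force: [0.6, -0.2, 0.7]
grip_width: 0.999
grip_force: 0.0
time: 19.45
tool_pos: [0.5965, 0.3255, 0.2439]
tool_rot: [1.0, 0.0, 0.0, -0.0]
wrist_force: [0.4, -0.4, -0.0]
grip_width: 1.002
grip_force: 0.0
tcp [0.5965 0.3255 0.2439]
[462.5 115. ] [ 12  15 138] [0.6825 0.1209] d(tool units) 1.075 2.558
[542.5 125. ] [ 8 13 79] [ 0.6862 -0.0123] d(tool units) 1.121 4.223
[276. 188.] [ 19  19 278] [0.5968 0.3259] d(tool units) 0.004 -0.005
[460.5 217. ] [ 12  13 117] [0.5652 0.1097] d(tool units) -0.392 2.699
[528.5 222. ] [ 8 11 70] [ 0.5572 -0.0096] d(tool units) -0.491 4.189
```

```bash
python3 -m creep '[[[0.06,0.3,0],[0,0,0]],[[0.12,0.6,0],[0,0,0]],[[0.13,0.65,0],[0,0,0]],[[0.13,0.65,0],[0,0,0]],[[0.13,0.65,0],[0,0,0]],[[0.13,0.65,0],[0,0,0]],[[0.13,0.65,0],[0,0,0]],[[0.13,0.65,0],[0,0,0]],[[0.12,0.6,0],[0,0,0]],[[0.1,0.5,0],[0,0,0]]]'
python3 -m creep '[[[0,0,0],[0,0,0]],[[0,0,0],[0,0,0]],[[0,0,0],[0,0,0]],[[0,0,0],[0,0,0]],[[0,0,0],[0,0,0]],[[0,0,0],[0,0,0]],[[0,0,0],[0,0,0]],[[0,0,0],[0,0,0]],[[0,0,0],[0,0,0]],[[0,0,0],[0,0,0]]]'
python3 -c "
from h import *
brass()"
```

```text
time: 20.75
tool_pos: [0.6908, -0.15, 0.2439]
tool_rot: [1.0, -0.001, -0.0, 0.0]
wrist_force: [-0.1, -0.1, 0.7]
grip_width: 1.004
grip_force: 0.0
time: 22.0
tool_pos: [0.6913, -0.1464, 0.2439]
tool_rot: [1.0, 0.0, 0.0, -0.0]
wrist_force: [-0.3, 0.5, -0.4]
grip_width: 0.999
grip_force: 0.0
tcp [ 0.6913 -0.1464  0.2439]
[277. 190.] [ 19  19 281] [ 0.6895 -0.1471] d(tool units) -0.022 0.008
[154.  193.5] [ 15  16 179] [ 0.6865 -0.015 ] d(tool units) -0.059 -1.643
[ 58.5 198.5] [10 12 91] [0.6824 0.1179] d(tool units) -0.111 -3.305
[ 83. 286.] [11 11 85] [0.5643 0.1066] d(tool units) -1.587 -3.163
```

```bash
python3 -m creep '[[[-0.018,0.008,0.6],[0,0,0]],[[0,0,0.6],[0,0,0]],[[0,0,0.6],[0,0,0]],[[0,0,0.45],[0,0,0]],[[0,0,0.18],[0,0,0]],[[0,0,0.064],[0,0,0]],[[0,0,0],[0,0,0]],[[0,0,0],[0,0,0]],[[0,0,0],[0,0,0]],[[0,0,0],[0,0,0]]]' 1 
python3 -m creep '[[[0,0,0],[0,0,0]],[[0,0,0],[0,0,0]],[[0,0,0],[0,0,0]],[[0,0,0],[0,0,0]],[[0,0,0],[0,0,0]],[[0,0,0],[0,0,0]],[[0,0,0],[0,0,0]],[[0,0,0],[0,0,0]],[[0,0,0],[0,0,0]],[[0,0,0],[0,0,0]]]' 0 30
python3 -c "
from h import *
brass(.061,(.69,-.147))"
```

```text
time: 23.3
tool_pos: [0.6902, -0.1471, 0.0451]
tool_rot: [1.0, 0.0, 0.0, 0.0]
wrist_force: [-0.2, -0.3, -0.4]
grip_width: 0.998
grip_force: 0.0
time: 24.55
tool_pos: [0.6899, -0.1471, 0.0445]
tool_rot: [1.0, 0.0, 0.0, 0.0]
wrist_force: [-0.3, 0.4, 2.7]
grip_width: 0.501
grip_force: 30.6
tcp [ 0.6899 -0.1471  0.0445]
[276. 283.] [ 43  37 642] [ 0.6914 -0.147 ] d(tool units) 0.018 -0.0
```

```bash
python3 -m creep '[[[0,0,-0.3],[0,0,0]],[[0,0,-0.6],[0,0,0]],[[0,0,-0.6],[0,0,0]],[[0,0,-0.5],[0,0,0]],[[-0.06,-0.3,0],[0,0,0]],[[-0.11,-0.55,0],[0,0,0]],[[-0.13,-0.65,0],[0,0,0]],[[-0.13,-0.65,0],[0,0,0]],[[-0.13,-0.65,0],[0,0,0]],[[-0.13,-0.65,0],[0,0,0]]]' 
python3 -m creep '[[[-0.13,-0.65,0],[0,0,0]],[[-0.13,-0.65,0],[0,0,0]],[[-0.13,-0.65,0],[0,0,0]],[[-0.084,-0.512,0],[0,0,0]],[[0,0,0],[0,0,0]],[[0,0,0],[0,0,0]],[[0,0,0],[0,0,0]],[[0,0,0],[0,0,0]],[[0,0,0],[0,0,0]],[[0,0,0],[0,0,0]]]' 
python3 -c "
from h import *
brass()
print(sensors.get_obs()['tool_pos'])"
```

```text
time: 25.85
tool_pos: [0.6324, 0.1315, 0.2032]
tool_rot: [1.0, 0.001, -0.001, -0.0]
wrist_force: [1.2, 0.8, -1.0]
grip_width: 0.5
grip_force: 30.8
time: 27.1
tool_pos: [0.5965, 0.3255, 0.2044]
tool_rot: [1.0, 0.0, 0.0, -0.0]
wrist_force: [-0.0, 0.3, -1.3]
grip_width: 0.502
grip_force: 30.9
tcp [0.5965 0.3255 0.2044]
[481.5 116. ] [ 12  15 136] [0.6821 0.1219] d(tool units) 1.069 2.544
[478. 228.] [ 11  13 112] [0.565  0.1098] d(tool units) -0.395 2.695
[547.  231.5] [ 7 12 61] [ 0.5574 -0.0088] d(tool units) -0.489 4.178
[276.5 283.5] [ 42  36 880] [0.509  0.3253] d(tool units) -1.094 0.002
[0.59646502 0.32555751 0.20439896]
```

```bash
python3 -m creep '[[[0.004,-0.004,0.5],[0,0,0]],[[0,0,0.5],[0,0,0]],[[0,0,0.3],[0,0,0]],[[0,0,0.15],[0,0,0]],[[0,0,0.1],[0,0,0]],[[0,0,0.1],[0,0,0]],[[0,0,0.06],[0,0,0]],[[0,0,0.04],[0,0,0]],[[0,0,0.03],[0,0,0]],[[0,0,0],[0,0,0]]]'
python3 -m creep '[[[0,0,0],[0,0,0]],[[0,0,0],[0,0,0]],[[0,0,0],[0,0,0]],[[0,0,0],[0,0,0]],[[0,0,0],[0,0,0]],[[0,0,0],[0,0,0]],[[0,0,0],[0,0,0]],[[0,0,0],[0,0,0]],[[0,0,0],[0,0,0]],[[0,0,0],[0,0,0]]]'
```

```text
time: 28.4
tool_pos: [0.597, 0.3263, 0.0626]
tool_rot: [1.0, 0.0, 0.0, -0.0]
wrist_force: [0.1, 1.0, 0.8]
grip_width: 0.498
grip_force: 30.9
time: 29.65
tool_pos: [0.5971, 0.3263, 0.0625]
tool_rot: [1.0, 0.0, 0.0, -0.0]
wrist_force: [0.4, -0.6, 5.2]
grip_width: 0.498
grip_force: 31.3
```

```bash
python3 -m creep '[[[0,0,0],[0,0,0]],[[0,0,0],[0,0,0]],[[0,0,0],[0,0,0]],[[0,0,0],[0,0,0]],[[0,0,0],[0,0,0]],[[0,0,0],[0,0,0]],[[0,0,-0.3],[0,0,0]],[[0,0,-0.6],[0,0,0]],[[0,0,-0.6],[0,0,0]],[[0,0,-0.6],[0,0,0]]]' 1
python3 -m creep '[[[0,0,-0.1],[0,0,0]],[[0,0,0],[0,0,0]],[[0,0,0],[0,0,0]],[[0,0,0],[0,0,0]],[[0,0,0],[0,0,0]],[[0,0,0],[0,0,0]],[[0,0,0],[0,0,0]],[[0,0,0],[0,0,0]],[[0,0,0],[0,0,0]],[[0,0,0],[0,0,0]]]'
python3 -c "
from h import *
snap('wrist','w8',s=1.42)
brass(.079,(.597,.326))"
python3 -m creep '[[[-0.05,0.3,0],[0,0,0]],[[-0.1,0.6,0],[0,0,0]],[[-0.1,0.65,0],[0,0,0]],[[-0.1,0.65,0],[0,0,0]],[[-0.05,0.53,0],[0,0,0]],[[0,0,0],[0,0,0]],[[0,0,0],[0,0,0]],[[0,0,0],[0,0,0]],[[0,0,0],[0,0,0]],[[0,0,0],[0,0,0]]]'
python3 -c "
from h import *
brass(.061,(.565,.108))"
```

```text
time: 30.9
tool_pos: [0.5965, 0.3261, 0.2315]
tool_rot: [1.0, 0.0, 0.0, -0.0]
wrist_force: [-0.2, 0.9, 0.3]
grip_width: 0.998
grip_force: 0.0
time: 32.15
tool_pos: [0.5967, 0.3262, 0.238]
tool_rot: [1.0, 0.0, 0.0, -0.0]
wrist_force: [0.6, -0.6, -0.2]
grip_width: 1.001
grip_force: 0.0
tcp [0.5967 0.3262 0.238 ]
[276.5 193.5] [ 20  20 314] [0.5968 0.3261] d(tool units) 0.002 0.001
time: 33.5
tool_pos: [0.5648, 0.1084, 0.2378]
tool_rot: [1.0, 0.001, -0.0, 0.0]
wrist_force: [0.2, 0.3, 0.5]
grip_width: 1.002
grip_force: 0.0
tcp [0.5648 0.1084 0.2378]
[277. 190.] [ 17  17 228] [0.5643 0.1078] d(tool units) -0.006 0.008
```

View pics/w8.png

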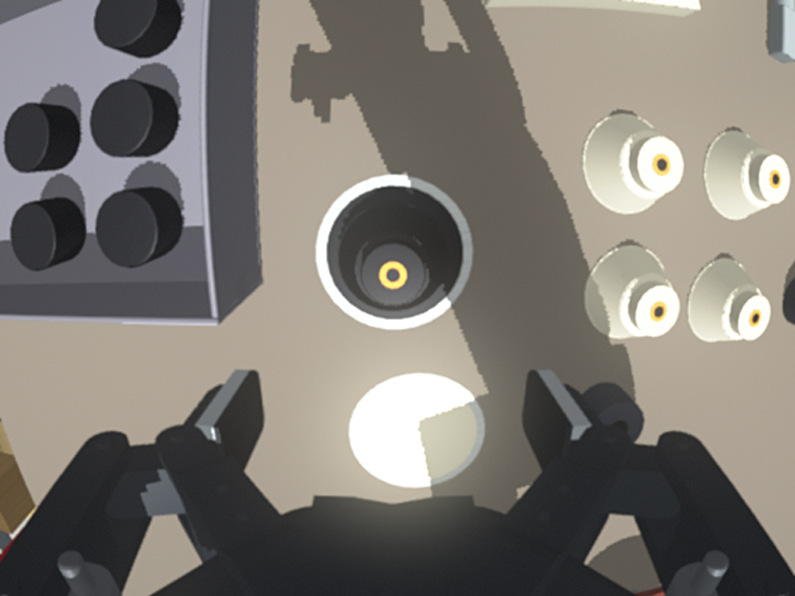

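Black stack is nested and centred on its disc; the white disc is at about (418,430). Next, the first white cap.

```bash
python3 - <<'E'
from h import *
o=dict(tool_pos=np.array([.5967,.3262,.238]),tool_rot=np.array([1,0,0,0.]))
for u,v in ((349,428),(486,428),(418,373),(421,487)): print(wpx(u/1.42,v/1.42,0,o).round(4))
E
python3 -m creep '[[[-0.006,0.008,0.6],[0,0,0]],[[0,0,0.6],[0,0,0]],[[0,0,0.6],[0,0,0]],[[0,0,0.4],[0,0,0]],[[0,0,0.15],[0,0,0]],[[0,0,0.066],[0,0,0]],[[0,0,0],[0,0,0]],[[0,0,0],[0,0,0]],[[0,0,0],[0,0,0]],[[0,0,0],[0,0,0]]]' 1 
python3 -m creep '[[[0,0,0],[0,0,0]],[[0,0,0],[0,0,0]],[[0,0,0],[0,0,0]],[[0,0,0],[0,0,0]],[[0,0,0],[0,0,0]],[[0,0,0],[0,0,0]],[[0,0,0],[0,0,0]],[[0,0,0],[0,0,0]],[[0,0,0],[0,0,0]],[[0,0,0],[0,0,0]]]' 0 30
```

```text
[0.4279 0.368  0.    ]
[0.4264 0.2352 0.    ]
[0.4873 0.3031 0.    ]
[0.3541 0.2966 0.    ]
time: 34.8
tool_pos: [0.5647, 0.1071, 0.0452]
tool_rot: [1.0, 0.0, 0.0, -0.0]
wrist_force: [0.3, 0.3, 0.0]
grip_width: 1.0
grip_force: 0.0
time: 36.05
tool_pos: [0.5644, 0.1071, 0.0448]
tool_rot: [1.0, 0.0, 0.0, 0.0]
wrist_force: [-2.2, -0.3, 5.6]
grip_width: 0.497
grip_force: 30.5
```

```bash
python3 -m creep '[[[0,0,-0.3],[0,0,0]],[[0,0,-0.6],[0,0,0]],[[0,0,-0.6],[0,0,0]],[[0,0,-0.3],[0,0,0]],[[-0.193,-0.24,0],[0,0,0]],[[-0.4,-0.55,0],[0,0,0]],[[-0.4,-0.55,0],[0,0,0]],[[-0.4,-0.55,0],[0,0,0]],[[-0.4,-0.55,0],[0,0,0]],[[0,0,0],[0,0,0]]]' 
python3 -m creep '[[[0,0,0.4],[0,0,0]],[[0,0,0.6],[0,0,0]],[[0,0,0.4],[0,0,0]],[[0,0,0.2],[0,0,0]],[[0,0,0.1],[0,0,0]],[[0,0,0.06],[0,0,0]],[[0,0,0.02],[0,0,0]],[[0,0,0.02],[0,0,0]],[[0,0,0],[0,0,0]],[[0,0,0],[0,0,0]]]' 
python3 -m creep '[[[0,0,0],[0,0,0]],[[0,0,0.005],[0,0,0]],[[0,0,0],[0,0,0]],[[0,0,0],[0,0,0]],[[0,0,0],[0,0,0]],[[0,0,0],[0,0,0]],[[0,0,0],[0,0,0]],[[0,0,0],[0,0,0]],[[0,0,0],[0,0,0]],[[0,0,0],[0,0,0]]]'
```

```text
time: 37.3
tool_pos: [0.4163, 0.3048, 0.1863]
tool_rot: [1.0, 0.003, -0.002, 0.0]
wrist_force: [0.4, -0.3, -1.2]
grip_width: 0.5
grip_force: 31.0
time: 38.55
tool_pos: [0.421, 0.3023, 0.045]
tool_rot: [1.0, 0.0, 0.0, -0.0]
wrist_force: [-0.1, -0.3, -1.0]
grip_width: 0.499
grip_force: 31.0
time: 39.8
tool_pos: [0.4211, 0.3024, 0.0448]
tool_rot: [1.0, 0.0, 0.0, -0.0]
wrist_force: [-1.7, 0.0, 5.4]
grip_width: 0.499
grip_force: 31.6
```

```bash
python3 -m creep '[[[0,0,0],[0,0,0]],[[0,0,0],[0,0,0]],[[0,0,0],[0,0,0]],[[0,0,0],[0,0,0]],[[0,0,0],[0,0,0]],[[0,0,0],[0,0,0]],[[0,0,-0.3],[0,0,0]],[[0,0,-0.6],[0,0,0]],[[0,0,-0.6],[0,0,0]],[[0,0,-0.6],[0,0,0]]]' 1
python3 -m creep '[[[0,0,-0.34],[0,0,0]],[[0,0,0],[0,0,0]],[[0,0,0],[0,0,0]],[[0,0,0],[0,0,0]],[[0,0,0],[0,0,0]],[[0,0,0],[0,0,0]],[[0,0,0],[0,0,0]],[[0,0,0],[0,0,0]],[[0,0,0],[0,0,0]],[[0,0,0],[0,0,0]]]'
python3 -c "
from h import *
brass(.061)"
python3 -m creep '[[[0.125,0.3,0],[0,0,0]],[[0.25,0.6,0],[0,0,0]],[[0.27,0.61,0],[0,0,0]],[[0.27,0.61,0],[0,0,0]],[[0.27,0.61,0],[0,0,0]],[[0.27,0.61,0],[0,0,0]],[[0.25,0.58,0],[0,0,0]],[[0,0,0],[0,0,0]],[[0,0,0],[0,0,0]],[[0,0,0],[0,0,0]]]'
python3 -m creep '[[[0,0,0],[0,0,0]],[[0,0,0],[0,0,0]],[[0,0,0],[0,0,0]],[[0,0,0],[0,0,0]],[[0,0,0],[0,0,0]],[[0,0,0],[0,0,0]],[[0,0,0],[0,0,0]],[[0,0,0],[0,0,0]],[[0,0,0],[0,0,0]],[[0,0,0],[0,0,0]]]'
python3 -c "
from h import *
brass(.061)"
```

```text
time: 41.05
tool_pos: [0.4205, 0.3021, 0.2138]
tool_rot: [1.0, 0.0, 0.0, -0.0]
wrist_force: [0.6, 0.9, -0.3]
grip_width: 1.001
grip_force: 0.0
time: 42.3
tool_pos: [0.4208, 0.3022, 0.2395]
tool_rot: [1.0, 0.0, 0.0, -0.0]
wrist_force: [0.5, 0.6, 0.2]
grip_width: 0.999
grip_force: 0.0
tcp [0.4208 0.3022 0.2395]
[250.5   9.5] [ 20  20 316] [0.6033 0.3277] d(tool units) 2.281 -0.319
[532.5  86.5] [ 8 14 87] [ 0.5557 -0.0093] d(tool units) 1.687 3.893
[276.  188.5] [ 15  14 167] [0.4215 0.3026] d(tool units) 0.009 -0.005
time: 43.6
tool_pos: [0.557, -0.0101, 0.2395]
tool_rot: [1.0, 0.001, -0.0, -0.0]
wrist_force: [0.5, 0.2, -0.1]
grip_width: 0.997
grip_force: 0.0
time: 44.85
tool_pos: [0.5574, -0.0113, 0.2394]
tool_rot: [1.0, 0.0, -0.0, -0.0]
wrist_force: [-0.7, -0.1, 0.9]
grip_width: 1.0
grip_force: 0.0
tcp [ 0.5574 -0.0113  0.2394]
[279.5  61. ] [ 18  17 242] [ 0.6851 -0.0142] d(tool units) 1.597 0.036
[148.5  71.5] [ 14  16 171] [0.6818 0.1187] d(tool units) 1.555 -1.625
[  4.5 166. ] [ 10  17 142] [0.5946 0.3422] d(tool units) 0.465 -4.419
[276.5 190. ] [ 16  15 194] [ 0.5566 -0.0114] d(tool units) -0.01 0.001
[543.5 209. ] [ 32  19 302] [ 0.5374 -0.3682] d(tool units) -0.25 4.461
[ 50.5 288.5] [ 8 10 59] [0.4226 0.2997] d(tool units) -1.685 -3.888
```

```bash
python3 -m creep '[[[-0.008,0,0.6],[0,0,0]],[[0,0,0.6],[0,0,0]],[[0,0,0.6],[0,0,0]],[[0,0,0.4],[0,0,0]],[[0,0,0.17],[0,0,0]],[[0,0,0.066],[0,0,0]],[[0,0,0],[0,0,0]],[[0,0,0],[0,0,0]],[[0,0,0],[0,0,0]],[[0,0,0],[0,0,0]]]' 1 
python3 -m creep '[[[0,0,0],[0,0,0]],[[0,0,0],[0,0,0]],[[0,0,0],[0,0,0]],[[0,0,0],[0,0,0]],[[0,0,0],[0,0,0]],[[0,0,0],[0,0,0]],[[0,0,0],[0,0,0]],[[0,0,0],[0,0,0]],[[0,0,0],[0,0,0]],[[0,0,0],[0,0,0]]]' 0 30
python3 -m creep '[[[0,0,-0.3],[0,0,0]],[[0,0,-0.6],[0,0,0]],[[0,0,-0.6],[0,0,0]],[[0,0,-0.3],[0,0,0]],[[-0.12,-0.28,0],[0,0,0]],[[-0.26,-0.6,0],[0,0,0]],[[-0.26,-0.61,0],[0,0,0]],[[-0.26,-0.61,0],[0,0,0]],[[-0.26,-0.61,0],[0,0,0]],[[-0.26,-0.61,0],[0,0,0]]]' 
python3 -m creep '[[[-0.26,-0.6,0],[0,0,0]],[[0,0,0],[0,0,0]],[[0,0,0],[0,0,0]],[[0,0,0],[0,0,0]],[[0,0,0],[0,0,0]],[[0,0,0],[0,0,0]],[[0,0,0],[0,0,0]],[[0,0,0],[0,0,0]],[[0,0,0],[0,0,0]],[[0,0,0],[0,0,0]]]'
```

```text
time: 46.15
tool_pos: [0.5571, -0.0114, 0.0451]
tool_rot: [1.0, 0.0, 0.0, 0.0]
wrist_force: [0.5, 0.5, -0.3]
grip_width: 0.998
grip_force: 0.0
time: 47.4
tool_pos: [0.5569, -0.0113, 0.0447]
tool_rot: [1.0, 0.0, 0.0, -0.0]
wrist_force: [-1.1, -0.0, 5.5]
grip_width: 0.501
grip_force: 30.5
time: 48.65
tool_pos: [0.4419, 0.2555, 0.1879]
tool_rot: [1.0, 0.0, -0.0, 0.0]
wrist_force: [0.4, -0.5, -1.0]
grip_width: 0.495
grip_force: 31.0
time: 49.9
tool_pos: [0.4221, 0.3022, 0.1886]
tool_rot: [1.0, 0.0, -0.0, -0.0]
wrist_force: [-0.4, 0.2, -0.6]
grip_width: 0.495
grip_force: 31.1
```

```bash
python3 -m creep '[[[-0.01,-0.004,0.4],[0,0,0]],[[0,0,0.5],[0,0,0]],[[0,0,0.25],[0,0,0]],[[0,0,0.1],[0,0,0]],[[0,0,0.1],[0,0,0]],[[0,0,0.1],[0,0,0]],[[0,0,0.06],[0,0,0]],[[0,0,0.04],[0,0,0]],[[0,0,0.03],[0,0,0]],[[0,0,0],[0,0,0]]]'
python3 -m creep '[[[0,0,0],[0,0,0]],[[0,0,0],[0,0,0]],[[0,0,0],[0,0,0]],[[0,0,0],[0,0,0]],[[0,0,0],[0,0,0]],[[0,0,0],[0,0,0]],[[0,0,0],[0,0,0]],[[0,0,0],[0,0,0]],[[0,0,0],[0,0,0]],[[0,0,0],[0,0,0]]]'
```

```text
time: 51.15
tool_pos: [0.4216, 0.3027, 0.0628]
tool_rot: [1.0, 0.0, 0.0, -0.0]
wrist_force: [-1.1, -1.5, 2.8]
grip_width: 0.5
grip_force: 31.5
time: 52.4
tool_pos: [0.4216, 0.3027, 0.0628]
tool_rot: [1.0, 0.0, 0.0, -0.0]
wrist_force: [-2.4, -1.4, 5.9]
grip_width: 0.501
grip_force: 31.6
```

```bash
python3 -m creep '[[[0,0,0],[0,0,0]],[[0,0,0],[0,0,0]],[[0,0,0],[0,0,0]],[[0,0,0],[0,0,0]],[[0,0,0],[0,0,0]],[[0,0,0],[0,0,0]],[[0,0,-0.4],[0,0,0]],[[0,0,-0.6],[0,0,0]],[[0,0,-0.6],[0,0,0]],[[0,0,-0.6],[0,0,0]]]' 1
python3 -c "
from h import *
brass(.079,(.421,.303))"
python3 -m creep '[[[0.25,0.176,0],[0,0,0]],[[0.5,0.35,0],[0,0,0]],[[0.52,0.36,0],[0,0,0]],[[0.52,0.36,0],[0,0,0]],[[0.52,0.36,0],[0,0,0]],[[0.5,0.35,0],[0,0,0]],[[0.458,0.34,0],[0,0,0]],[[0,0,0],[0,0,0]],[[0,0,0],[0,0,0]],[[0,0,0],[0,0,0]]]'
python3 -m creep '[[[0,0,0],[0,0,0]],[[0,0,0],[0,0,0]],[[0,0,0],[0,0,0]],[[0,0,0],[0,0,0]],[[0,0,0],[0,0,0]],[[0,0,0],[0,0,0]],[[0,0,0],[0,0,0]],[[0,0,0],[0,0,0]],[[0,0,0],[0,0,0]],[[0,0,0],[0,0,0]]]'
python3 -c "
from h import *
brass(.061)"
```

```text
time: 53.65
tool_pos: [0.4211, 0.3024, 0.2398]
tool_rot: [1.0, 0.0, 0.0, -0.0]
wrist_force: [-0.1, -0.0, -0.4]
grip_width: 1.002
grip_force: 0.0
tcp [0.4211 0.3024 0.2398]
time: 54.95
tool_pos: [0.6822, 0.12, 0.2383]
tool_rot: [1.0, 0.001, -0.0, -0.0]
wrist_force: [1.3, 0.2, -0.0]
grip_width: 1.0
grip_force: 0.0
time: 56.2
tool_pos: [0.6829, 0.1191, 0.2382]
tool_rot: [1.0, 0.0, 0.0, -0.0]
wrist_force: [-0.1, 0.3, 0.4]
grip_width: 1.002
grip_force: 0.0
tcp [0.6829 0.1191 0.2382]
[509.   64.5] [101  52 210] [ 0.8371 -0.1501] d(tool units) 1.928 3.365
[508.   78.5] [103  54 334] [ 0.8198 -0.1482] d(tool units) 1.711 3.34
[402.  187.5] [ 13  14 148] [ 0.6863 -0.0131] d(tool units) 0.043 1.652
[276. 190.] [ 17  17 223] [0.6824 0.1194] d(tool units) -0.006 -0.005
[ 97.5 267.5] [ 16  16 190] [0.5882 0.3373] d(tool units) -1.184 -2.728
```

```bash
python3 -m creep '[[[-0.006,-0.004,0.6],[0,0,0]],[[0,0,0.6],[0,0,0]],[[0,0,0.6],[0,0,0]],[[0,0,0.4],[0,0,0]],[[0,0,0.15],[0,0,0]],[[0,0,0.07],[0,0,0]],[[0,0,0],[0,0,0]],[[0,0,0],[0,0,0]],[[0,0,0],[0,0,0]],[[0,0,0],[0,0,0]]]' 1 
python3 -m creep '[[[0,0,0],[0,0,0]],[[0,0,0],[0,0,0]],[[0,0,0],[0,0,0]],[[0,0,0],[0,0,0]],[[0,0,0],[0,0,0]],[[0,0,0],[0,0,0]],[[0,0,0],[0,0,0]],[[0,0,0],[0,0,0]],[[0,0,0],[0,0,0]],[[0,0,0],[0,0,0]]]' 0 30
python3 -c "
from h import *
snap('top','t9',(60,130,340,340),2.8)"
python3 -m creep '[[[0,0,-0.3],[0,0,0]],[[0,0,-0.6],[0,0,0]],[[0,0,-0.6],[0,0,0]],[[0,0,-0.4],[0,0,0]],[[-0.25,-0.176,0],[0,0,0]],[[-0.5,-0.35,0],[0,0,0]],[[-0.52,-0.36,0],[0,0,0]],[[-0.52,-0.36,0],[0,0,0]],[[-0.52,-0.36,0],[0,0,0]],[[-0.5,-0.35,0],[0,0,0]]]'
python3 -m creep '[[[-0.452,-0.334,0],[0,0,0]],[[0,0,0],[0,0,0]],[[0,0,0],[0,0,0]],[[0,0,0],[0,0,0]],[[0,0,0],[0,0,0]],[[0,0,0],[0,0,0]],[[0,0,0],[0,0,0]],[[0,0,0],[0,0,0]],[[0,0,0],[0,0,0]],[[0,0,0],[0,0,0]]]'
```

```text
time: 57.5
tool_pos: [0.6828, 0.1194, 0.0453]
tool_rot: [1.0, 0.0, 0.0, -0.0]
wrist_force: [-0.1, 0.2, -0.1]
grip_width: 0.998
grip_force: 0.0
time: 58.75
tool_pos: [0.6825, 0.1193, 0.0447]
tool_rot: [1.0, 0.0, 0.0, 0.0]
wrist_force: [-1.3, -0.5, 3.8]
grip_width: 0.501
grip_force: 30.6
time: 60.05
tool_pos: [0.4561, 0.2766, 0.1979]
tool_rot: [1.0, 0.0, 0.001, -0.0]
wrist_force: [-0.5, -0.3, -0.6]
grip_width: 0.495
grip_force: 30.8
time: 61.3
tool_pos: [0.4213, 0.3024, 0.1966]
tool_rot: [1.0, 0.0, -0.0, -0.0]
wrist_force: [0.3, -0.3, -0.8]
grip_width: 0.503
grip_force: 30.8
```

View pics/t9.png

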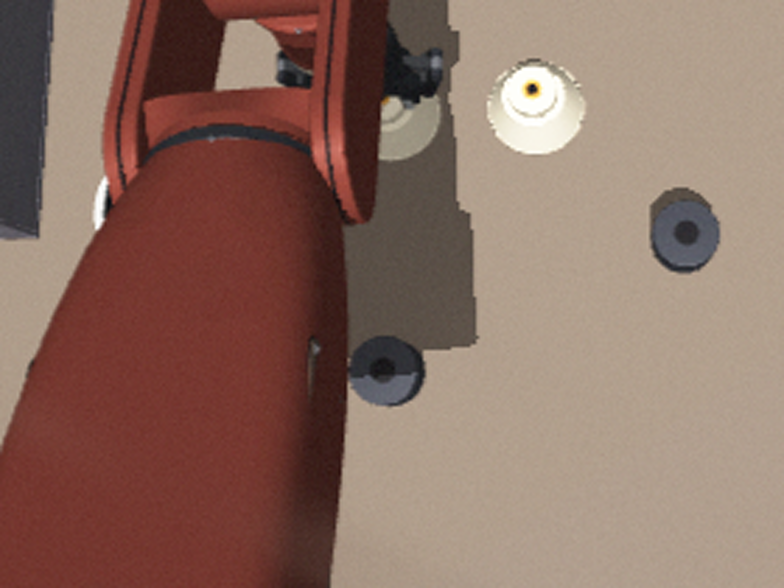

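The arm hides the stack; one white cap is left at (532,90). I'll nest the held cap.

```bash
python3 -m creep '[[[0.002,-0.003,0.35],[0,0,0]],[[0,0,0.45],[0,0,0]],[[0,0,0.2],[0,0,0]],[[0,0,0.1],[0,0,0]],[[0,0,0.1],[0,0,0]],[[0,0,0.1],[0,0,0]],[[0,0,0.08],[0,0,0]],[[0,0,0.05],[0,0,0]],[[0,0,0.025],[0,0,0]],[[0,0,0],[0,0,0]]]'
python3 -m creep '[[[0,0,0],[0,0,0]],[[0,0,0],[0,0,0]],[[0,0,0],[0,0,0]],[[0,0,0],[0,0,0]],[[0,0,0],[0,0,0]],[[0,0,0],[0,0,0]],[[0,0,0],[0,0,0]],[[0,0,0],[0,0,0]],[[0,0,0],[0,0,0]],[[0,0,0],[0,0,0]]]'
```

```text
time: 62.55
tool_pos: [0.4217, 0.3027, 0.0807]
tool_rot: [1.0, 0.0, 0.0, -0.0]
wrist_force: [-0.0, -1.2, 2.5]
grip_width: 0.503
grip_force: 31.0
time: 63.8
tool_pos: [0.4218, 0.3027, 0.0807]
tool_rot: [1.0, 0.0, 0.0, -0.0]
wrist_force: [-1.3, -1.7, 5.2]
grip_width: 0.503
grip_force: 31.2
```

```bash
python3 -m creep '[[[0,0,0],[0,0,0]],[[0,0,0],[0,0,0]],[[0,0,0],[0,0,0]],[[0,0,0],[0,0,0]],[[0,0,0],[0,0,0]],[[0,0,0],[0,0,0]],[[0,0,-0.3],[0,0,0]],[[0,0,-0.6],[0,0,0]],[[0,0,-0.6],[0,0,0]],[[0,0,-0.5],[0,0,0]]]' 1
python3 -m creep '[[[0,0,0],[0,0,0]],[[0,0,0],[0,0,0]],[[0,0,0],[0,0,0]],[[0,0,0],[0,0,0]],[[0.189,0.226,0],[0,0,0]],[[0.35,0.418,0],[0,0,0]],[[0.4,0.48,0],[0,0,0]],[[0.4,0.48,0],[0,0,0]],[[0.4,0.48,0],[0,0,0]],[[0.4,0.48,0],[0,0,0]]]'
python3 -m creep '[[[0.4,0.48,0],[0,0,0]],[[0.4,0.48,0],[0,0,0]],[[0.37,0.43,0],[0,0,0]],[[0,0,0],[0,0,0]],[[0,0,0],[0,0,0]],[[0,0,0],[0,0,0]],[[0,0,0],[0,0,0]],[[0,0,0],[0,0,0]],[[0,0,0],[0,0,0]],[[0,0,0],[0,0,0]]]'
python3 -c "
from h import *
brass(.061)
snap('top','t10',(60,130,340,340),2.8)"
```

```text
time: 65.05
tool_pos: [0.4217, 0.3027, 0.2423]
tool_rot: [1.0, 0.0, 0.001, -0.0]
wrist_force: [-0.2, 0.4, -0.3]
grip_width: 1.003
grip_force: 0.0
time: 66.3
tool_pos: [0.5934, 0.0963, 0.2394]
tool_rot: [1.0, 0.0, -0.001, -0.0]
wrist_force: [1.2, -0.1, -0.3]
grip_width: 1.003
grip_force: 0.0
time: 67.55
tool_pos: [0.6864, -0.0134, 0.2403]
tool_rot: [1.0, 0.0, 0.0, 0.0]
wrist_force: [-0.0, -0.3, 1.1]
grip_width: 1.003
grip_force: 0.0
tcp [ 0.6864 -0.0134  0.2403]
[276.5 189. ] [ 16  17 202] [ 0.6865 -0.0135] d(tool units) 0.001 0.002
[ 21.5 262. ] [ 12  15 118] [0.5878 0.3444] d(tool units) -1.232 -4.473
[549.5 353.5] [ 20  22 364] [ 0.3883 -0.5197] d(tool units) -3.727 6.329
[439.  379.5] [ 37  34 645] [ 0.3946 -0.2627] d(tool units) -3.648 3.117
```

View pics/t10.png

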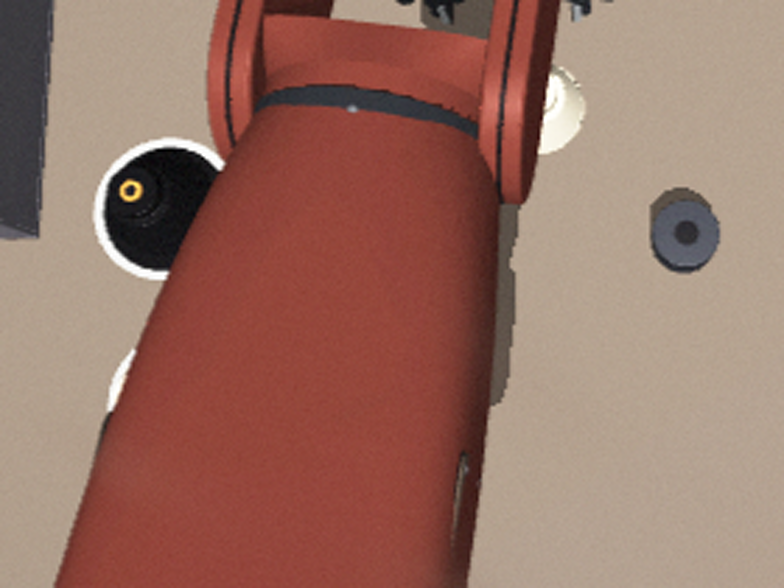

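The arm again hides the white stack. I'll grasp the last cap and check on arrival.

```bash
python3 -m creep '[[[0.001,0.002,0.6],[0,0,0]],[[0,0,0.6],[0,0,0]],[[0,0,0.6],[0,0,0]],[[0,0,0.4],[0,0,0]],[[0,0,0.17],[0,0,0]],[[0,0,0.076],[0,0,0]],[[0,0,0],[0,0,0]],[[0,0,0],[0,0,0]],[[0,0,0],[0,0,0]],[[0,0,0],[0,0,0]]]' 1 
python3 -m creep '[[[0,0,0],[0,0,0]],[[0,0,0],[0,0,0]],[[0,0,0],[0,0,0]],[[0,0,0],[0,0,0]],[[0,0,0],[0,0,0]],[[0,0,0],[0,0,0]],[[0,0,0],[0,0,0]],[[0,0,0],[0,0,0]],[[0,0,0],[0,0,0]],[[0,0,0],[0,0,0]]]' 0 30
python3 -m creep '[[[0,0,-0.3],[0,0,0]],[[0,0,-0.6],[0,0,0]],[[0,0,-0.6],[0,0,0]],[[0,0,-0.5],[0,0,0]],[[-0.189,-0.226,0],[0,0,0]],[[-0.35,-0.418,0],[0,0,0]],[[-0.4,-0.48,0],[0,0,0]],[[-0.4,-0.48,0],[0,0,0]],[[-0.4,-0.48,0],[0,0,0]],[[-0.4,-0.48,0],[0,0,0]]]'
python3 -m creep '[[[-0.4,-0.48,0],[0,0,0]],[[-0.4,-0.48,0],[0,0,0]],[[-0.37,-0.43,0],[0,0,0]],[[0,0,0],[0,0,0]],[[0,0,0],[0,0,0]],[[0,0,0],[0,0,0]],[[0,0,0],[0,0,0]],[[0,0,0],[0,0,0]],[[0,0,0],[0,0,0]],[[0,0,0],[0,0,0]]]'
python3 -c "
from h import *
snap('wrist','w11',s=1.42)"
```

```text
time: 68.9
tool_pos: [0.6869, -0.0137, 0.0452]
tool_rot: [1.0, 0.0, 0.0, 0.0]
wrist_force: [-0.1, -0.0, -0.5]
grip_width: 0.997
grip_force: 0.0
time: 70.15
tool_pos: [0.6866, -0.0136, 0.0447]
tool_rot: [1.0, 0.0, 0.0, 0.0]
wrist_force: [-1.0, -0.8, 2.4]
grip_width: 0.502
grip_force: 30.6
time: 71.4
tool_pos: [0.5138, 0.1922, 0.2037]
tool_rot: [1.0, 0.0, -0.0, 0.0]
wrist_force: [0.4, 1.2, -0.0]
grip_width: 0.502
grip_force: 30.8
time: 72.65
tool_pos: [0.4216, 0.3023, 0.2045]
tool_rot: [1.0, 0.0, 0.0, 0.0]
wrist_force: [0.4, 0.3, -1.3]
grip_width: 0.501
grip_force: 30.8
```

View pics/w11.png

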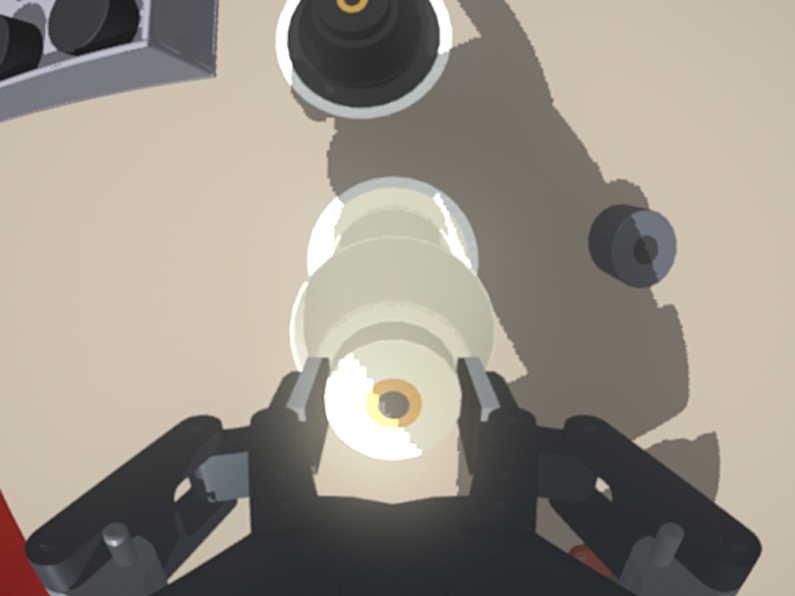

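The stack sits on the white disc below the held cap, centred (column ~392). Lowering.

```bash
python3 -m creep '[[[0.002,-0.004,0.3],[0,0,0]],[[0,0,0.35],[0,0,0]],[[0,0,0.2],[0,0,0]],[[0,0,0.1],[0,0,0]],[[0,0,0.1],[0,0,0]],[[0,0,0.1],[0,0,0]],[[0,0,0.08],[0,0,0]],[[0,0,0.06],[0,0,0]],[[0,0,0.04],[0,0,0]],[[0,0,0],[0,0,0]]]'
python3 -m creep '[[[0,0,0],[0,0,0]],[[0,0,0],[0,0,0]],[[0,0,0],[0,0,0]],[[0,0,0],[0,0,0]],[[0,0,0],[0,0,0]],[[0,0,0],[0,0,0]],[[0,0,0],[0,0,0]],[[0,0,0],[0,0,0]],[[0,0,0],[0,0,0]],[[0,0,0],[0,0,0]]]'
python3 -m creep '[[[0,0,0],[0,0,0]],[[0,0,0],[0,0,0]],[[0,0,0],[0,0,0]],[[0,0,0],[0,0,0]],[[0,0,0],[0,0,0]],[[0,0,0],[0,0,0]],[[0,0,-0.3],[0,0,0]],[[0,0,-0.6],[0,0,0]],[[0,0,-0.6],[0,0,0]],[[0,0,-0.5],[0,0,0]]]' 1
```

```text
time: 73.95
tool_pos: [0.4222, 0.303, 0.0986]
tool_rot: [1.0, 0.0, 0.0, -0.0]
wrist_force: [-0.3, -0.9, 1.9]
grip_width: 0.498
grip_force: 31.0
time: 75.2
tool_pos: [0.4221, 0.303, 0.0986]
tool_rot: [1.0, 0.0, 0.0, -0.0]
wrist_force: [0.3, 0.6, 5.2]
grip_width: 0.501
grip_force: 31.4
time: 76.45
tool_pos: [0.4219, 0.3029, 0.2603]
tool_rot: [1.0, 0.0, 0.001, -0.0]
wrist_force: [1.0, 0.1, 0.1]
grip_width: 1.0
grip_force: 0.0
```

```bash
python3 -m creep '[[[0.047,0.3,0],[0,0,0]],[[0.08,0.55,0],[0,0,0]],[[0.1,0.62,0],[0,0,0]],[[0.1,0.62,0],[0,0,0]],[[0.1,0.62,0],[0,0,0]],[[0.1,0.62,0],[0,0,0]],[[0.1,0.62,0],[0,0,0]],[[0.1,0.62,0],[0,0,0]],[[0.1,0.62,0],[0,0,0]],[[0.1,0.62,0],[0,0,0]]]'
python3 -m creep '[[[0.1,0.62,0],[0,0,0]],[[0.1,0.62,0],[0,0,0]],[[0.08,0.55,0],[0,0,0]],[[0.05,0.49,0],[0,0,0]],[[0,0,0],[0,0,0.112]],[[0,0,0],[0,0,0]],[[0,0,0],[0,0,0]],[[0,0,0],[0,0,0]],[[0,0,0],[0,0,0]],[[0,0,0],[0,0,0]]]'
python3 - <<'E'
from h import *
o=sensors.get_obs();im=cams.capture("wrist")[:,:,::-1];hsv=cv2.cvtColor(im,cv2.COLOR_BGR2HSV)
m=((hsv[...,1]>130)&(hsv[...,2]>120)&(hsv[...,0]>5)&(hsv[...,0]<18)).astype(np.uint8);n,l,st,c=cv2.connectedComponentsWithStats(m)
print(o["tool_pos"])
for i in range(1,n):
  if st[i,4]>150:
    b=(st[i,0]+st[i,2]/2,st[i,1]+st[i,3]/2);print(st[i],wpx(*b,.175,o))
a=cv2.resize(cams.capture("scene")[190:330,300:480,::-1],None,fx=2.2,fy=2.2)
t=cv2.resize(cams.capture("top")[150:320,80:260,::-1],(396,374))
H=max(a.shape[0],374);can=np.zeros((H,800,3),np.uint8);can[:a.shape[0],:396]=a;can[:374,400:796]=t;cv2.imwrite("pics/c12.png",can)
E
```

```text
time: 77.7
tool_pos: [0.4963, -0.1637, 0.2582]
tool_rot: [1.0, 0.0, 0.0, 0.0]
wrist_force: [1.1, -0.1, 0.3]
grip_width: 0.998
grip_force: 0.0
time: 78.95
tool_pos: [0.5229, -0.3441, 0.2582]
tool_rot: [0.996, -0.087, 0.0, 0.0]
wrist_force: [-0.2, 0.1, 0.2]
grip_width: 1.007
grip_force: 0.0
[ 0.52287196 -0.34411166  0.25823185]
[ 355   67   66   57 1919] [ 0.59758735 -0.43709099  0.175     ]
[255 206  40  37 669] [ 0.51786862 -0.34222274  0.175     ]
[243 284  53  44 620] [ 0.44965034 -0.3255848   0.175     ]
```

View pics/c12.png

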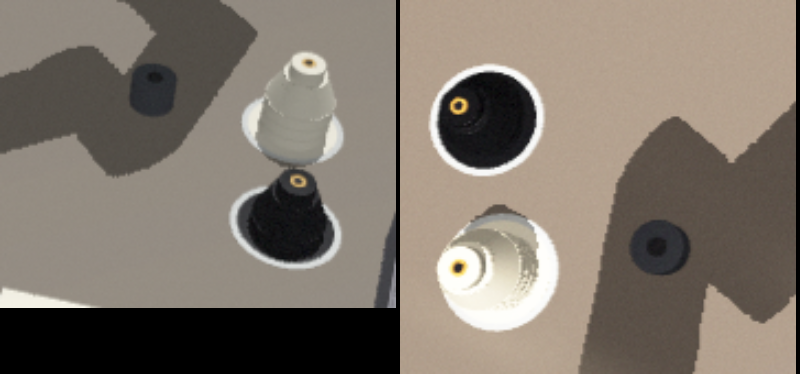

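Both stacks appear nested and on their discs; I'll check their height and centring numerically by triangulating the inserts from the two fixed cameras (white insert: scene 440.5,218.6 and top 106.8,271.8; black: scene 435.5,272.3 and top 106.4,197.7).

Run:
```python
from h import *
def tri(a,b):
    e1,d1=ray("top",*a);e2,d2=ray("scene",*b);t=np.linalg.lstsq(np.c_[d1,-d2],e2-e1,rcond=None)[0];return (e1+d1*t[0]).round(4),(e2+d2*t[1]).round(4)
print("white",tri((106.8,271.8),(440.5,218.6)),"black",tri((106.4,197.7),(435.5,272.3)))
print("exp white top/scene",proj("top",[.421,.3023,.115]),proj("scene",[.421,.3023,.115]))
print("exp black",proj("top",[.597,.3258,.079]),proj("scene",[.597,.3258,.079]))
# scene: expected base/pad ellipse vs pixels along column through pad centre
im=cams.capture("scene");g=cv2.cvtColor(im,cv2.COLOR_RGB2GRAY)
for nm,c in (("W",(.421,.3023)),("B",(.597,.3258))):
    d=np.array([1.6,.323])-c;d/=np.linalg.norm(d)
    P=lambda r,z=0:proj("scene",[c[0]+d[0]*r,c[1]+d[1]*r,z])
    print(nm,"pad edges",P(.066),P(-.066),"face",P(.058),"base front",P(.045),"rims",P(.045,.018),P(.045,.036),P(.045,.054))
    prof=[int(g[int(round(v)),int(round(u))]) for u,v in (P(r) for r in np.arange(.03,.072,.002))];print(prof)
```

```text
white (array([0.4214, 0.3036, 0.1094]), array([0.4209, 0.3051, 0.11  ])) black (array([0.5982, 0.3272, 0.076 ]), array([0.5979, 0.328 , 0.0763]))
exp white top/scene [106.37336631 271.90376384] [439.83334038 216.98171609]
exp black [106.45146214 197.92773197] [434.90886871 271.08330648]
W pad edges [428.54791431 262.28067886] [435.82480563 233.08956234] face [429.01589333 260.40338957] base front [429.76853782 257.38416997] rims [430.90479443 252.82184907] [432.05879237 248.18829288] [433.2309504  243.48181988]
[148, 148, 149, 149, 149, 149, 145, 145, 141, 141, 140, 140, 140, 139, 139, 133, 133, 121, 121, 87, 87]
B pad edges [424.65268602 309.92730045] [433.85558254 275.0902308 ] face [425.24762415 307.67519417] base front [426.20355819 304.05655731] rims [427.42275412 299.4368739 ] [428.662901   294.73780474] [429.92454357 289.95728583]
[21, 21, 17, 22, 22, 21, 16, 21, 21, 8, 8, 21, 26, 47, 143, 143, 221, 221, 212, 212, 141]
```

Top-camera positions match the expected nested stacks within 1 px, and the scene offset (about 1.3 px) is common to both. Now for the lever.

```bash
python3 -m creep '[[[0,0,0.3],[0,0,0]],[[0,0,0.5],[0,0,0]],[[0,0,0.3],[0,0,0]],[[0,0,0.177],[0,0,0]],[[0,0,0],[0,0,0]],[[0,0,0],[0,0,0]],[[0,0,0],[0,0,0]],[[0,0,0],[0,0,0]],[[0,0,0],[0,0,0]],[[0,0,0],[0,0,0]]]' 1
python3 -c "
from h import *
o=sensors.get_obs();d=np.array([.5223,-.3424,.156])-o['tool_pos'];print(o['tool_pos'],R.from_quat(o['tool_rot']).inv().apply(d)/.08)"
```

```text
time: 80.4
tool_pos: [0.5228, -0.3444, 0.156]
tool_rot: [0.996, -0.087, 0.0, 0.0]
wrist_force: [-0.0, 0.2, 0.2]
grip_width: 1.002
grip_force: 0.0
[ 0.52279939 -0.3443696   0.15603544] [-0.0104362  -0.02315597  0.00044093]
```

```bash
python3 -m creep '[[[-0.01,-0.023,0],[0,0,0]],[[0,0,0],[0,0,0]],[[0,0,0],[0,0,0]],[[0,0,0],[0,0,0]],[[0,0,0],[0,0,0]],[[0,0,0],[0,0,0]],[[0,0,0],[0,0,0]],[[0,0,0],[0,0,0]],[[0,0,0],[0,0,0]],[[0,0,0],[0,0,0]]]' 
python3 -m creep '[[[0,0,0],[0,0,0]],[[0,0,0],[0,0,0]],[[0,0,0],[0,0,0]],[[0,0,0],[0,0,0]],[[0,0,0],[0,0,0]],[[0,0,0],[0,0,0]],[[0,0,0],[0,0,0]],[[0,0,0],[0,0,0]],[[0,0,0],[0,0,0]],[[0,0,0],[0,0,0]]]' 0 25
python3 -m creep '[[[0.15,0,0.007],[0,0,0]],[[0.148,0,0.022],[0,0,0]],[[0.145,0,0.037],[0,0,0]],[[0.141,0,0.051],[0,0,0]],[[0.135,0,0.065],[0,0,0]],[[0,0,0],[0,0,0]],[[0,0,0],[0,0,0]],[[0,0,0],[0,0,0]],[[0,0,0],[0,0,0]],[[0,0,0],[0,0,0]]]'
python3 - <<'E'
from h import *
o=sensors.get_obs();d=o["tool_pos"]-np.array([.5225,-.3427,.036]);a=np.radians(-10.1)
print("lean",np.arctan2(d[0]*np.cos(a)+d[1]*np.sin(a),d[2]),o["wrist_force"])
E
```

```text
time: 81.65
tool_pos: [0.5223, -0.3424, 0.1559]
tool_rot: [0.996, -0.087, -0.0, -0.0]
wrist_force: [-0.5, -0.4, -0.1]
grip_width: 0.999
grip_force: 0.0
time: 82.9
tool_pos: [0.5223, -0.3425, 0.1561]
tool_rot: [0.996, -0.087, 0.0, 0.0]
wrist_force: [-1.6, 1.1, 3.0]
grip_width: 0.307
grip_force: 24.6
time: 84.15
tool_pos: [0.5795, -0.3532, 0.1419]
tool_rot: [0.996, -0.088, 0.001, 0.001]
wrist_force: [2.0, -5.1, 3.9]
grip_width: 0.309
grip_force: 25.8
lean 0.50084225677061 [ 1.95453766 -5.07462793  3.92469643]
```

```bash
python3 -m creep '[[[0,0,0],[0,0,0]],[[0,0,0],[0,0,0]],[[0,0,0],[0,0,0]],[[0,0,0],[0,0,0]],[[0,0,0],[0,0,0]],[[0,0,0],[0,0,0]],[[0,0,0],[0,0,0]],[[0,0,-0.4],[0,0,0]],[[0,0,-0.6],[0,0,0]],[[0,0,-0.4],[0,0,0]]]' 1
python3 -m creep '[[[-0.4,0,0],[0,0,0]],[[-0.6,0,0],[0,0,0]],[[-0.5,0,0],[0,0,0]],[[0,0,0],[0,0,0]],[[0,0,0],[0,0,0]],[[0,0,0],[0,0,0]],[[0,0,0],[0,0,0]],[[0,0,0],[0,0,0]],[[0,0,0],[0,0,0]],[[0,0,0],[0,0,0]]]'
python3 - <<'E'
from h import *
o=sensors.get_obs();im=cams.capture("wrist")[:,:,::-1];hsv=cv2.cvtColor(im,cv2.COLOR_BGR2HSV)
m=((hsv[...,1]>130)&(hsv[...,2]>100)&(hsv[...,0]>5)&(hsv[...,0]<19)).astype(np.uint8);n,l,st,c=cv2.connectedComponentsWithStats(m)
print(o["tool_pos"]);a=np.radians(-10.1)
for i in range(1,n):
  if st[i,4]>150:
    b=(st[i,0]+st[i,2]/2-.5,st[i,1]+st[i,3]/2-.5);p=wpx(*b,.1603,o);d=p-[.5225,-.3427,0]
    print(st[i],p,"lean",np.arcsin(np.clip((d[0]*np.cos(a)+d[1]*np.sin(a))/.12,-1,1)))
t=cams.capture("top");h=cv2.cvtColor(t,cv2.COLOR_RGB2HSV)
s=cams.capture("scene");hs=cv2.cvtColor(s,cv2.COLOR_RGB2HSV)
for nm,hh in (("top",h),("scene",hs)):
  print(nm,"exp",proj(nm,[.5791,-.3528,.1603]))
  e=proj(nm,[.5791,-.3528,.1603]);m=((hh[...,1]>190)&(hh[...,2]>120)&(hh[...,0]>5)&(hh[...,0]<17)).astype(np.uint8)
  n,l,st,c=cv2.connectedComponentsWithStats(m)
  for i in range(1,n):
    if np.linalg.norm(c[i]-e)<25 and st[i,4]>10: print(c[i],st[i])
E
```

```text
time: 85.4
tool_pos: [0.5795, -0.3529, 0.2562]
tool_rot: [0.996, -0.087, 0.001, 0.001]
wrist_force: [0.6, -0.8, 0.4]
grip_width: 0.998
grip_force: 0.0
time: 86.65
tool_pos: [0.4609, -0.3315, 0.2533]
tool_rot: [0.996, -0.087, -0.0, -0.0]
wrist_force: [-0.2, -0.2, -0.7]
grip_width: 0.998
grip_force: 0.0
[ 0.46086688 -0.33152232  0.25334906]
[ 356   13   68   62 2409] [ 0.57504444 -0.43637883  0.1603    ] lean 0.6040567306822244
[ 258   40   40   38 1183] [ 0.57330766 -0.35216868  0.1603    ] lean 0.44523870449678676
[243 255  25  32 333] [ 0.41687555 -0.30630278  0.1603    ] lean -1.1674530117470494
top exp [400.69449569 193.06891174]
[401.01652893 195.03305785] [395 189  13  13 121]
scene exp [201.77847989 181.00304661]
```

```bash
python3 -m creep '[[[0,0,0],[0,0,0]],[[0,0,0],[0,0,0]],[[0,0,0],[0,0,0]],[[0,0,0],[0,0,0]],[[0,0,0],[0,0,0]],[[0,0,0],[0,0,0]],[[0,0,0],[0,0,0]],[[0,0,0],[0,0,0]],[[0,0,0],[0,0,0]],[[0,0,0],[0,0,0]]]' >/dev/null
cat > lev.py <<'E'
from h import *
o=sensors.get_obs();im=cams.capture("wrist")[:,:,::-1];hsv=cv2.cvtColor(im,cv2.COLOR_BGR2HSV);print(o["tool_pos"].round(4))
ca,sa=np.cos(np.radians(-10.1)),np.sin(np.radians(-10.1))
bx=lambda p:(p[0]*ca+p[1]*sa)
h0=[]
for nm,a,b,z,off in (("red",-6,4,.1,0),("yel",24,33,.0945,.0216),("grn",50,75,.0934,-.0235)):
  H=hsv[...,0].astype(int);H[H>170]-=180
  m=((hsv[...,1]>120)&(hsv[...,2]>70)&(H>=a)&(H<=b)).astype(np.uint8);m[:,:200]=0;m[:,350:]=0
  n,l,st,c=cv2.connectedComponentsWithStats(m);i=1+np.argmax(st[1:,4]);s=st[i];p=wpx(*c[i],z,o);h0.append(bx(p)-off);print(nm,c[i].round(1),s,"hinge_bx",h0[-1].round(4))
print("hinge ref",bx((.5225,-.3427)))
m=((hsv[...,1]>130)&(hsv[...,2]>100)&(hsv[...,0]>5)&(hsv[...,0]<19)).astype(np.uint8)
m[:,:220]=0;m[:,330:]=0
n,l,st,c=cv2.connectedComponentsWithStats(m)
for i in range(1,n):
  if st[i,4]>500:
    k=cv2.findContours((l==i).astype(np.uint8),cv2.RETR_EXTERNAL,cv2.CHAIN_APPROX_NONE)[0][0];e=cv2.minEnclosingCircle(k);el=cv2.fitEllipse(k)
    th=.4
    for _ in range(8): th=np.arcsin(np.clip((bx(wpx(*el[0],.055+.12*np.cos(th),o))-np.mean(h0))/.12,-1,1))
    print(st[i],e,el,"lean",th)
t=cams.capture("top");hh=cv2.cvtColor(t,cv2.COLOR_RGB2HSV)
m=((hh[...,1]>150)&(hh[...,2]>90)&(hh[...,0]>4)&(hh[...,0]<19)).astype(np.uint8);m[:175]=0;m[215:]=0;m[:,380:420]*=1;m[:,:380]=0;m[:,420:]=0
n,l,st,c=cv2.connectedComponentsWithStats(m);i=1+np.argmax(st[1:,4]);s=st[i];b=(s[0]+s[2]/2-.5,s[1]+s[3]/2-.5)
th=.4
for _ in range(8): th=np.arcsin((bx(px("top",*b,.055+.12*np.cos(th)))-bx((.5225,-.3427)))/.12)
print("top",s,b,"lean",th)
E
python3 lev.py
```

```text
[ 0.4608 -0.3315  0.2534]
red [276.3 126.6] [ 228  121   98   13 1146] hinge_bx 0.575
yel [249.9 103. ] [229  99  43   9 381] hinge_bx 0.5753
grn [276.1 152. ] [229 147  95  11 832] hinge_bx 0.5747
hinge ref 0.574501088568367
[ 258   40   40   38 1183] ((277.6794738769531, 58.5), 19.837759017944336) ((277.6843566894531, 58.09968948364258), (36.99803924560547, 38.9254035949707), 88.69683837890625) lean 0.436556762105486
top [395 189  13  13 134] (np.float64(401.0), np.float64(195.0)) lean 0.45377151927785786
```

Two cameras agree the lever sits at about 1.145 rad, so the yellow mark is still 0.055 away. I'll re-grip the ball at its measured place and nudge it.

```bash
python3 -m creep '[[[0.4,0,0],[0,0,0]],[[0.6,0,0],[0,0,0]],[[0.43,0,0],[0,0,0]],[[0,0,0.4],[0,0,0]],[[0,0,0.5],[0,0,0]],[[0,0,0.3],[0,0,0]],[[0,0,0.164],[0,0,0]],[[0,0,0],[0,0,0]],[[0,0,0],[0,0,0]],[[0,0,0],[0,0,0]]]' 1
python3 -m creep '[[[0,0,0],[0,0,0]],[[0,0,0],[0,0,0]],[[0,0,0],[0,0,0]],[[0,0,0],[0,0,0]],[[0,0,0],[0,0,0]],[[0,0,0],[0,0,0]],[[0,0,0],[0,0,0]],[[0,0,0],[0,0,0]],[[0,0,0],[0,0,0]],[[0,0,0],[0,0,0]]]' 0 25
python3 -m creep '[[[0.037,0,0.018],[0,0,0]],[[0.036,0,0.02],[0,0,0]],[[0,0,0],[0,0,0]],[[0,0,0],[0,0,0]],[[0,0,0],[0,0,0]],[[0,0,0],[0,0,0]],[[0,0,0],[0,0,0]],[[0,0,0],[0,0,0]],[[0,0,0],[0,0,0]],[[0,0,0],[0,0,0]]]'
python3 -m creep '[[[0,0,0],[0,0,0]],[[0,0,0],[0,0,0]],[[0,0,0],[0,0,0]],[[0,0,0],[0,0,0]],[[0,0,0],[0,0,0]],[[0,0,0],[0,0,0]],[[0,0,0],[0,0,0]],[[0,0,-0.4],[0,0,0]],[[0,0,-0.6],[0,0,0]],[[0,0,-0.4],[0,0,0]]]' 1
python3 -m creep '[[[-0.4,0,0],[0,0,0]],[[-0.6,0,0],[0,0,0]],[[-0.5,0,0],[0,0,0]],[[0,0,0],[0,0,0]],[[0,0,0],[0,0,0]],[[0,0,0],[0,0,0]],[[0,0,0],[0,0,0]],[[0,0,0],[0,0,0]],[[0,0,0],[0,0,0]],[[0,0,0],[0,0,0]]]'
python3 lev.py
```

```text
time: 89.4
tool_pos: [0.5742, -0.3521, 0.146]
tool_rot: [0.996, -0.087, 0.001, 0.001]
wrist_force: [-0.2, -0.3, 0.4]
grip_width: 1.001
grip_force: 0.0
time: 90.65
tool_pos: [0.5734, -0.3521, 0.1445]
tool_rot: [0.996, -0.088, 0.0, 0.001]
wrist_force: [-1.4, -5.7, 1.3]
grip_width: 0.308
grip_force: 24.7
time: 91.9
tool_pos: [0.5794, -0.3532, 0.1415]
tool_rot: [0.996, -0.088, 0.0, 0.001]
wrist_force: [-0.1, -5.8, -0.0]
grip_width: 0.309
grip_force: 24.8
time: 93.15
tool_pos: [0.5797, -0.3529, 0.256]
tool_rot: [0.996, -0.087, 0.001, 0.001]
wrist_force: [0.4, 0.7, -0.0]
grip_width: 0.994
grip_force: 0.0
time: 94.4
tool_pos: [0.4611, -0.3315, 0.2532]
tool_rot: [0.996, -0.087, -0.0, -0.0]
wrist_force: [0.2, 0.4, -0.2]
grip_width: 1.0
grip_force: 0.0
[ 0.4611 -0.3315  0.2532]
red [276.3 126.9] [ 228  121   98   13 1152] hinge_bx 0.5751
yel [250.2 103.1] [229  99  45  10 387] hinge_bx 0.5755
grn [276.2 152.2] [230 148  94  10 833] hinge_bx 0.5749
hinge ref 0.574501088568367
[ 259   33   39   37 1144] ((277.9285583496094, 51.271427154541016), 19.64900016784668) ((277.8702697753906, 51.0762939453125), (36.175785064697266, 38.6380500793457), 90.94369506835938) lean 0.4918126599188427
top [395 187  13  12 129] (np.float64(401.0), np.float64(192.5)) lean 0.5150586767922711
```

Run:
```python
from h import *
im=cams.capture("top");hsv=cv2.cvtColor(im,cv2.COLOR_RGB2HSV)
m=((hsv[...,1]>120)&(hsv[...,2]>90)&(hsv[...,0]>8)&(hsv[...,0]<28)).astype(np.uint8)
n,l,st,c=cv2.connectedComponentsWithStats(m)
for i in range(1,n):
    if 3<st[i,4]<300 and c[i][1]>140: print(c[i].round(1),px("top",*c[i],.079)[:2].round(4),px("top",*c[i],.115)[:2].round(4))
job.finish_job()
```

```text
[442.3 184.2] [ 0.6167 -0.4801] [ 0.6082 -0.4652]
[429.3 195.9] [ 0.5884 -0.4463] [ 0.5809 -0.4327]
[400.9 192.7] [ 0.5975 -0.3786] [ 0.5897 -0.3674]
[106.4 197.7] [0.5976 0.3259] [0.5898 0.3109]
[380.5 211.5] [ 0.5526 -0.3266] [ 0.5465 -0.3174]
[401.3 215. ] [ 0.5432 -0.3758] [ 0.5375 -0.3647]
[106.2 271. ] [0.4243 0.3173] [0.4229 0.3027]
[361.  285.5] [ 0.3798 -0.2709] [ 0.3801 -0.2637]
[351.8 293. ] [ 0.3631 -0.2487] [ 0.364  -0.2423]
the job is handed in; nothing more can be done
```

Job handed in at about 94 s, result not shown: both black caps and all four white caps are nested and centred on their discs, and the lever measures about 1.2 rad on yellow; it was probably about 0.04 rad short of the red mark's centre while I stacked, and I found that too late to correct.

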